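# Swing a receiver chassis home on its service jig and pin it

## Task

On the service jig, push the receiver chassis by its side wall near the free corner so that it turns on its pivot screw until its far side comes home against the stop, and press it there for a moment to take up the play: feel for the stop, about 8 N is plenty and more than 15 N would bend the sheet metal. Then take the lock pin from its wooden stand and put it down through the hole in the chassis ear into the hole below until its shoulder lies flat on the ear, without forcing it, and let go. Keep off the glass valves and leave the other things on the bench where they are.

Things in the scene. Friction and masses are not known exactly. Their poses are not given: they have to be found in the camera images.
- jig: Fixed service jig: level grey plate 220 x 280 mm, top at z = 18 mm, x -50 to 170, y -180 to 100 mm of its frame. Origin on the bench (z = 0) under the axis of the pivot screw (12 mm shoulder; flat 22 mm head, top 32 mm above the bench, keeps the chassis down). x axis: to the middle of the quadrant beyond the plate; y axis: the way the chassis is to swing, away from the robot.
- chassis: Loose aluminium chassis, 0.5 to 0.85 kg, flat on the jig plate, turning on the pivot screw with 1 mm play. Origin: centre of its pivot hole, underside (z = 18 mm); x to the free end, y to the side that meets the stop. 4 mm base plate: x -22 to 228, y -55 to 45 mm. Starts turned 0.3 to 0.6 rad clockwise (from above) from the jig's x axis; home is within 0.1 rad of that axis, either way.
- push_corner (a point): On the chassis box's upright outer wall on the robot's side, near the free corner: x 135, y -55, 25 mm above the underside. Axes as the chassis. The box covers x 30 to 155, y -55 to 45 mm, 4 to 45 mm above the underside; parts on its deck reach 75 mm, none within 15 mm of this wall near here. Push along chassis +y, straight across from the stop; sliding takes 1 to 6 N.
- chassis_hole (a point): Centre of the lock hole (13 mm across, through the 4 mm thick bare ear, x 155 to 228 mm of the chassis) at the ear's top face, 22 mm above the bench; x 200, y 0 in the chassis frame. Axes as the chassis. With the chassis home against the stop it lies straight over the index block's hole.
- stop: Curved rail with the steel index block clamped on it; the origin is the jig's, not the block's. The block has the lock hole (11 mm across, 16 mm deep, mouth 16.5 mm above the bench, 200 mm from the pivot) and a stop bar (y 62 to 78 mm, top z = 45 mm) whose button meets the chassis wall at x 135, y 45 mm. It is clamped up to 0.1 rad either side of jig x; its place is not measured: feel for it.
- valves: Two glass valves (20 mm across, 53 mm tall) on the chassis deck, at x 52 and 84, y 20 mm in the chassis frame: fragile, not to be touched. Origin: on the deck over the pivot hole's axis (45 mm above the underside), axes as the chassis.
- pin_grip (a point): Lock pin, bright steel, loose, 0.11 kg, 70 mm long in all, standing in its wooden stand. This point is the place to hold it, on the pin's axis: round knob 22 mm across, from 15 mm below this point to 18 mm above it. z axis up along the pin.
- pin_shoulder (a point): Centre of the underside of the same pin's shoulder (24 mm across, 32 mm below pin_grip). Below it: shank 10 mm across, 20 mm long, last 6 mm tapered to 5 mm. In the stand the shoulder lies 34 mm above the bench, the shank in a hole; it lifts straight out. Fully in, the shoulder lies on the ear, 22 mm above the bench.
- pin_stand: Small wooden stand, fixed, 110 x 44 mm, 34 mm high; origin under its centre. The lock pin stands at x -32 mm, the trimming tool at x +34 mm.
- trim_tool: Trimming tool with a thin black handle (13 mm), standing in the other hole of the stand, top 74 mm above the bench. Not needed.
- coil_can: Spare square coil can, 20 x 20 x 30 mm, standing on the jig plate on the stop's side, near the pivot. Not needed.
- parts_bowl: Small steel bowl, 84 mm across, 35 mm high, on the bench; it and the pin stand may change sides. Not needed.
- multimeter: Multimeter, 85 x 180 x 46 mm, lying at the left. Not needed.
- solder_reel: Reel, 60 mm across, 38 mm high. Not needed.
- cleaner_can: Spray can, 52 mm across, 150 mm tall. Not needed.
- screwdriver: Screwdriver, 190 mm, lying on the bench. Not needed.

How it is judged:
On the way, in this order (a step that is already met when the one before it is completed fails the run):
1. the chassis is pressed home against the stop (over 1.5 N at the stop) for 0.3 s (contact force between chassis and stop above 1.5 N), for 0.3 s.
2. the lock pin is down through the ear into the index block, its shoulder on the ear (z of pin_shoulder in the frame of chassis_hole below 0.0025 m and height (world z) of pin_shoulder below 0.0255 m and horizontal distance between pin_shoulder and chassis_hole below 0.004 m and angle between pin_shoulder's own z axis and vertical below 0.12 rad), for 0.2 s.
At the end, for the whole second after the job is handed in: The chassis lies flat on the jig, at rest, home and held by the lock pin: the pin stands upright (within 0.12 rad) through the ear in the index block's hole, its shoulder at most 2.5 mm above the ear, 25.5 mm above the bench and 4 mm from the ear hole's axis; the robot has let go (all of step 2 and linear speed of chassis below 0.01 m/s and height (world z) of chassis_hole below 0.024 m); the robot touches nothing.
It fails at once if the chassis is pushed harder than 18 N by the robot, or drives against the stop harder than 18 N (contact force between any of the fingers, the arm and chassis above 18 N or contact force between chassis and stop above 18 N).
It fails at once if the lock pin is forced against the chassis, the jig or the index block with more than 20 N (contact force between lock_pin and chassis above 20 N or contact force between lock_pin and jig above 20 N or contact force between lock_pin and stop above 20 N).
It fails at once if the glass valves are touched with more than 2 N (contact force between anything else and valves above 2 N).
It fails at once if another thing on the bench is moved by more than 20 mm (distance of any of coil_can, trim_tool, parts_bowl, multimeter, solder_reel, cleaner_can, screwdriver from where it was at the start of the episode above 0.02 m).
It also fails if it takes over 72 s, if anything falls off the work surface, if the arm or the gripper's body presses on something with over 40 N, if the wrist force passes 120 N, or if a joint passes its speed limit or range.

## Robot

A 6-joint arm with a two-finger parallel gripper is mounted at the origin on the work surface. World frame = base frame: x ahead of the robot, y to its left, z up, the work surface at z = 0. Lengths are in m, angles in rad, forces in N, time in s.
With the tool pointing down it reaches from about 0.275 to 0.825 m from the base axis. Payload 4.9 kg.
Tool frame: the origin (TCP) lies midway between the tips of the shut fingers; the grasp point (between the pads) lies 19 mm behind it; y points along the fingers, x is the direction in which the jaws open and shut, and the axes are right-handed (so a half turn about y gives the same grasp; the last joint's range is limited). The gripper opens to 85 mm and grips with 20 to 120 N. Pads are 22 mm wide; open, the fingers measure 114 mm over their backs; the gripper's body (76 mm by 85 mm) begins 54 mm behind the grasp point. The pads swing forward as they close: fully open they stand 13 mm farther back than shut.
Start: joints at [-1.362, 0.326, -0.193, 1.052, 0, 1.437], TCP at [0.185, -0.518, 0.193] pointing down, gripper open.
Joint ranges: [-2.65, 2.65], [-0.97, 1.79], [-1.3, 1.35], [-1.93, 2.1], [-1.47, 1.37], [-3.14, 3.14]. Speed limits (rad/s): [2.57, 2.57, 3.14, 3.14, 3.14, 3.14].

## Interface

Orientations are given as a 3x3 rotation matrix whose columns are the frame's x, y, z axes.
In Python, from cell import sensors, snapshot, get_calibration, ticket gives the robot as it stands.
- The arm moves only by the tool play_rows, never from a script. Its argument "deltas" is one flat list of numbers, 5 for each row, row after row: the shift along the tool's x, y, z in mm, then the turn about the tool's y in degrees, then the finger opening in mm, from 0 to 85.4. A call has exactly 8 rows; each row shifts and turns the commanded pose from where the row before left it, along the tool's axes as they then stand; what a row does not reach is not made up. A row lasts 1/12 s, in which the tool goes at most 41.7 mm and 7.16 degrees, less where a joint would pass 70% of its speed; a pose out of reach is approached as far as the arm can. A call with a gripper value outside its range is refused whole. The fingers move at their own pace and stop on an object; "grip_force" is the grip in N (left out, the last holds). Time passes only in rows, so rows that do not move let the fingers close, or fill a call up. It gives the time, the measured TCP pose, the force and the opening at its end, in the units of the state.
- sensors.get_state(): the state, without advancing time (a new reading comes with each control period).
- snapshot(name): name is "scene" or "side" or "wrist"; returns the picture (384x512x3 uint8, red, green, blue); there is no depth.
- get_calibration(name): a dict with "camera_matrix" (3x3 intrinsics, pixels), "view" (4x4, takes a point from world to camera coordinates); the wrist camera has in their place "T_tool_cam" (4x4, takes a point from camera to tool coordinates, whose origin is the TCP and whose axes are the tool frame's). Camera axes: x right, y up, looking along -z (the intrinsics and any distortion apply to the point x, -y, -z); pixel columns grow to the right and rows downward; lengths in m; the calibration is good to about 2 mm. A picture is of the moment at which its call begins: read the wrist's pose just before it. get_calibration takes no time and is no camera call.
- ticket.job_done(): hands the job in, once; it reports no verdict.
The state is a dict: "t": time; "q": joint angles; "joint_velocities": joint speeds; "joint_efforts": joint torques, N m; "eef_pos": TCP position; "tool_rot": TCP orientation; "force": force on the tool from outside, world axes, zero at the start; "torque": the same for the moment, N m; "finger_gap": finger opening in m.
Only numpy, scipy, OpenCV 4.12 (cv2) and the standard library are available. Lean on these libraries where they do the work, as an engineer would, in place of code of your own. Each camera call takes 0.05 s, during which the arm holds its last target.

## Working session

There is one attempt and no reset: what is moved stays moved. The work goes in short steps, Python scripts to look and compute and a tool call to move; the robot and the scene stay as the last step left them, time stands still between calls to the robot, and variables do not carry over. Pictures are saved under pics/ and viewed, and the job is handed in when it is done.

Besides the shell and the picture viewer there is one more tool, called after "Request:" as a command line: name --argument value ..., lists and objects as JSON in quotes. play_rows: Moves the arm, as the interface text tells. Its arguments: {"type":"object","properties":{"deltas":{"type":"array","items":{"type":"number"}},"grip_force":{"type":"number"}},"required":["deltas"]}

```bash
ls; mkdir -p pics; python3 - <<'E'
from cell import sensors, snapshot, get_calibration
import cv2,numpy as np
np.set_printoptions(precision=4,suppress=True)
s=sensors.get_state(); print(s)
for n in ["scene","side","wrist"]:
    im=snapshot(n); cv2.imwrite(f"pics/{n}0.png",im[:,:,::-1]); print(n,get_calibration(n))
E
```

```text
pics
{'t': 0.0, 'q': array([-1.3622,  0.3269, -0.1936,  1.052 ,  0.    ,  1.4366]), 'joint_velocities': array([ 0.0009,  0.0007,  0.0006, -0.0014,  0.0004,  0.001 ]), 'joint_efforts': array([ -0.0009, -44.3398,  26.2442,   0.0155,  -0.0002,  -0.    ]), 'eef_pos': array([ 0.1847, -0.5173,  0.1918]), 'tool_rot': array([[ 0.3361, -0.0004,  0.9418],
       [-0.9418,  0.0017,  0.3361],
       [-0.0017, -1.    ,  0.0002]]), 'force': array([-0.6957,  0.6973, -0.274 ]), 'torque': array([0.0215, 0.0155, 0.0408]), 'finger_gap': 0.08523458141136729}
scene {'camera_matrix': array([[397.4386,   0.    , 253.5961],
       [  0.    , 397.4386, 193.1376],
       [  0.    ,   0.    ,   1.    ]]), 'view': array([[ 0.3861,  0.9223, -0.0176, -0.2048],
       [-0.5128,  0.2304,  0.827 ,  0.2287],
       [ 0.7668, -0.3103,  0.5619, -1.8077],
       [ 0.    ,  0.    ,  0.    ,  1.    ]])}
side {'camera_matrix': array([[385.1427,   0.    , 264.1649],
       [  0.    , 385.1427, 199.5078],
       [  0.    ,   0.    ,   1.    ]]), 'view': array([[-0.802 , -0.5973, -0.0081,  0.4556],
       [ 0.4405, -0.6005,  0.6674, -0.317 ],
       [-0.4035,  0.5316,  0.7447, -1.1669],
       [ 0.    ,  0.    ,  0.    ,  1.    ]])}
wrist {'camera_matrix': array([[304.6517,   0.    , 257.5746],
       [  0.    , 304.6517, 192.1241],
       [  0.    ,   0.    ,   1.    ]]), 'T_tool_cam': array([[ 1.    , -0.0008,  0.0005,  0.0002],
       [ 0.0007,  0.2888, -0.9574, -0.1809],
       [ 0.0006,  0.9574,  0.2888,  0.074 ],
       [ 0.    ,  0.    ,  0.    ,  1.    ]])}
```

View pics/scene0.png

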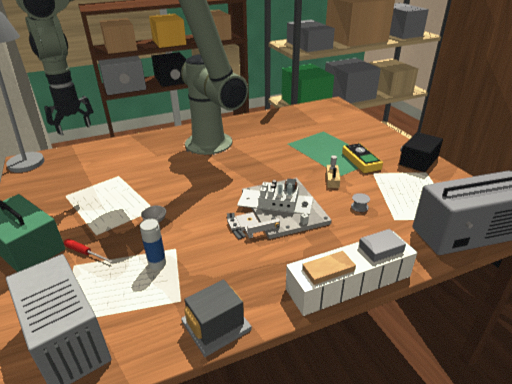

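View pics/side0.png

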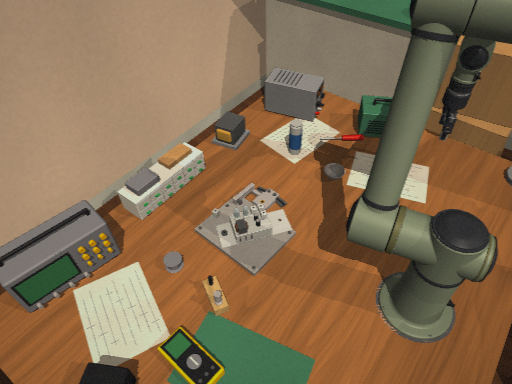

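View pics/wrist0.png

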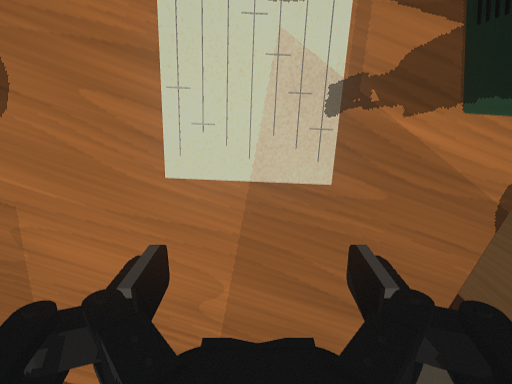

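The scene view shows the jig at about (280,210), the stand at (333,172) and the bowl at (153,215). In the side view the jig is at (247,228) and the stand with the pin at (215,293). I'll enlarge these regions.

```bash
cat > h.py <<'E'
import cv2,numpy as np
from cell import sensors, snapshot, get_calibration
np.set_printoptions(precision=4,suppress=True)
def ray(n,u,v,st=None):
    c=get_calibration(n);K=c["camera_matrix"]
    d=np.linalg.inv(K)@np.array([u,v,1.]); d=np.array([d[0],-d[1],-d[2]])
    if n=="wrist":
        T=c["T_tool_cam"];R=st["tool_rot"]
        return R@T[:3,3]+st["eef_pos"], R@T[:3,:3]@d
    V=c["view"];R=V[:3,:3]
    return -R.T@V[:3,3], R.T@d
def onz(n,u,v,z,st=None):
    o,d=ray(n,u,v,st); return o+d*(z-o[2])/d[2]
def proj(n,p,st=None):
    c=get_calibration(n);K=c["camera_matrix"];p=np.asarray(p,float)
    if n=="wrist":
        T=c["T_tool_cam"]; q=st["tool_rot"].T@(p-st["eef_pos"]); q=T[:3,:3].T@(q-T[:3,3])
    else:
        V=c["view"]; q=V[:3,:3]@p+V[:3,3]
    x=K@np.array([q[0],-q[1],-q[2]]); return x[:2]/x[2]
def tri(a,b):
    # closest point of two rays
    (o1,d1),(o2,d2)=a,b
    d1=d1/np.linalg.norm(d1);d2=d2/np.linalg.norm(d2)
    A=np.stack([d1,-d2],1);s=np.linalg.lstsq(A,o2-o1,rcond=None)[0]
    p,q=o1+s[0]*d1,o2+s[1]*d2
    return (p+q)/2,np.linalg.norm(p-q)
E
python3 - <<'E'
import cv2
a=cv2.imread("pics/scene0.png");b=cv2.imread("pics/side0.png")
cv2.imwrite("pics/sc_crop.png",cv2.resize(a[140:250,210:380],None,fx=4.7,fy=4.7,interpolation=cv2.INTER_CUBIC))
cv2.imwrite("pics/si_crop.png",cv2.resize(b[170:330,155:315],None,fx=3.7,fy=3.7,interpolation=cv2.INTER_CUBIC))
E
```

```text
(no output)
```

View pics/sc_crop.png

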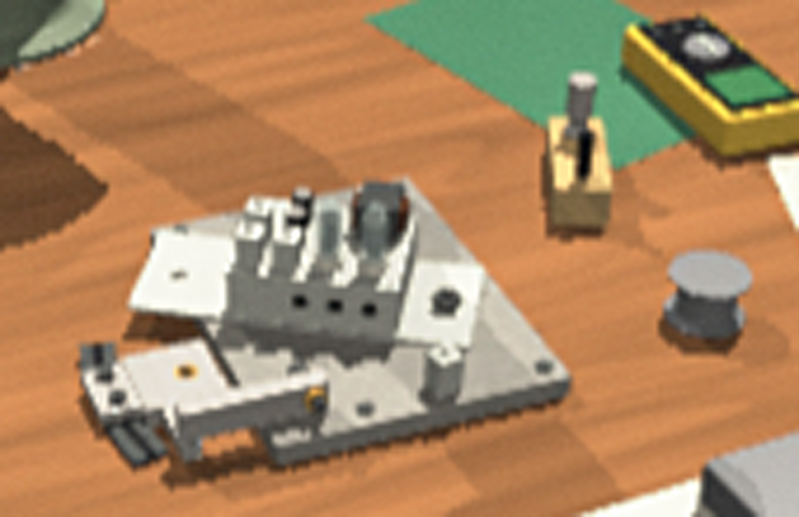

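View pics/si_crop.png

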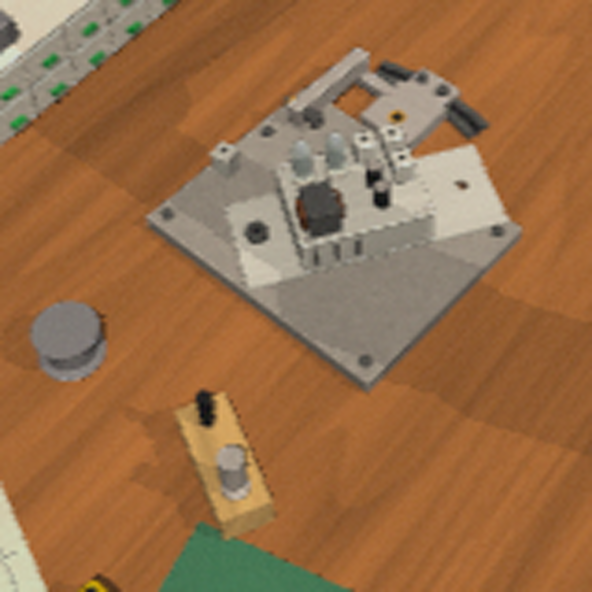

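```bash
python3 - <<'E'
from h import *
S=lambda u,v:(210+u/4.7-.4,140+v/4.7-.4); D=lambda u,v:(155+u/3.7-.37,170+v/3.7-.37)
P={}
for n,sc,si,z in [("pivot",(445,300),(257,232),.032),("ear",(178,274),(462,184),.022),("idx",(186,371),(397,117),.0165),("pintop",(582,80),(231,453),.084),
 ("toolTop",(586,132),(206,394),.074),("can",(446,353),(224,151),.048),("plTip",(568,380),(150,218),.018),("plR",None,(520,230),.018),("plN",None,(370,383),.018)]:
    b=onz("side",*D(*si),z)
    if sc: a=onz("scene",*S(*sc),z); t=tri(ray("scene",*S(*sc)),ray("side",*D(*si))); print(n,a,b,t)
    else: print(n,b)
    P[n]=b[:2] if not sc else (a[:2]+b[:2])/2
for a in("ear","idx"): d=P[a]-P["pivot"];print(a,np.linalg.norm(d),np.arctan2(d[1],d[0]))
print(np.linalg.norm(P["plTip"]-P["plN"]),np.linalg.norm(P["plR"]-P["plN"]), P["plR"]-P["plN"])
E
```

```text
pivot [0.6311 0.1452 0.032 ] [0.6248 0.1524 0.032 ] (array([0.6267, 0.1492, 0.0276]), np.float64(0.0021582445075355996))
ear [ 0.5081 -0.0136  0.022 ] [ 0.5097 -0.0127  0.022 ] (array([ 0.5092, -0.0133,  0.0223]), np.float64(0.0015816132624493322))
idx [ 0.6136 -0.0503  0.0165] [ 0.6142 -0.0483  0.0165] (array([ 0.614 , -0.0495,  0.0162]), np.float64(0.001963406850313409))
pintop [0.4707 0.3555 0.084 ] [0.472  0.3544 0.084 ] (array([0.4717, 0.3547, 0.0847]), np.float64(0.00010783662325405778))
toolTop [0.5284 0.3239 0.074 ] [0.5276 0.3232 0.074 ] (array([0.528 , 0.3236, 0.0739]), np.float64(0.001070558482291119))
can [0.7051 0.1045 0.048 ] [0.7041 0.1061 0.048 ] (array([0.7044, 0.1053, 0.0472]), np.float64(0.0007454711577500029))
plTip [0.7325 0.187  0.018 ] [0.7247 0.1924 0.018 ] (array([0.7277, 0.1903, 0.0135]), np.float64(0.00025568898295161914))
plR [ 0.4361 -0.0023  0.018 ]
plN [0.4488 0.2106 0.018 ]
ear 0.2010247209795724 -2.204647031721424
idx 0.19862072910394127 -1.6415441865309022
0.2805796642002514 0.21326377804832455 [-0.0128 -0.2129]
```

```bash
cat >> h.py <<'E'
def plan(tgt,yawz,n,grip,start=None,ease=False):
    """rows from current measured pose to tgt with tool z heading yawz; prints rounded"""
    s=sensors.get_state(); p=s["eef_pos"].copy(); z=s["tool_rot"][:,2]; y=np.arctan2(z[1],z[0])
    if start is not None: p,y=np.array(start[0],float),start[1]
    tgt=np.array(tgt); dy=(yawz-y+np.pi)%(2*np.pi)-np.pi
    p0,y0=p.copy(),y; out=[]
    for i in range(1,n+1):
        f=i/n
        if ease: f=3*f*f-2*f**3
        w=p0+f*(tgt-p0)-p
        zx=np.array([np.cos(y),np.sin(y)]); xx=np.array([zx[1],-zx[0]])
        r=[round(float(w[:2]@xx)*1e3,1),round(-float(w[2])*1e3,1),round(float(w[:2]@zx)*1e3,1)]
        p=p+np.array([*(xx*r[0]+zx*r[2]),-r[1]])/1e3
        t=round(-np.degrees(y0+f*dy-y),1); y-=np.radians(t)
        out.append(r+[t,grip])
    for k in range(0,n,8):print([v for r in out[k:k+8] for v in r])
    print("end",p,y)
E
python3 - <<'E'
from h import *
print(onz("scene",155,262,0),onz("side",294,155,0))  # can base
print(onz("side",333,168,.035))
plan([.47,.097,.26],2.507,24,0,ease=True)
E
```

```text
[ 0.6739 -0.3759  0.    ] [ 0.6707 -0.3482  0.    ]
[ 0.4836 -0.341   0.035 ]
[-2.4, -0.3, 2.4, np.float64(-0.6), 0, -7.0, -1.0, 7.0, np.float64(-1.8), 0, -10.8, -1.6, 11.6, np.float64(-2.9), 0, -13.6, -2.1, 16.1, np.float64(-3.9), 0, -15.2, -2.6, 20.7, np.float64(-4.7), 0, -15.7, -3.0, 25.5, np.float64(-5.5), 0, -14.7, -3.4, 30.0, np.float64(-6.1), 0, -12.4, -3.6, 34.2, np.float64(-6.6), 0]
[-8.9, -3.9, 37.7, np.float64(-7.1), 0, -4.4, -4.1, 40.2, np.float64(-7.4), 0, 0.8, -4.2, 41.7, np.float64(-7.7), 0, 6.5, -4.2, 41.7, np.float64(-7.7), 0, 12.0, -4.3, 40.5, np.float64(-7.7), 0, 17.1, -4.1, 38.0, np.float64(-7.7), 0, 21.4, -4.1, 34.4, np.float64(-7.4), 0, 24.6, -3.9, 29.9, np.float64(-7.1), 0]
[26.3, -3.6, 25.1, np.float64(-6.6), 0, 26.7, -3.4, 20.1, np.float64(-6.1), 0, 25.7, -3.0, 15.3, np.float64(-5.5), 0, 23.3, -2.6, 11.0, np.float64(-4.7), 0, 19.7, -2.1, 7.5, np.float64(-3.9), 0, 15.1, -1.6, 4.5, np.float64(-2.9), 0, 9.6, -1.0, 2.4, np.float64(-1.8), 0, 3.4, -0.3, 0.7, np.float64(-0.6), 0]
end [0.47  0.097 0.26 ] 2.5069968830745744
```

```bash
sed -i 's/t=round(-np.degrees(y0+f\*dy-y),1)/t=round(float(-np.degrees(y0+f*dy-y)),1)/; s/\*1e3,1)/*1e3,RD)/g; s/^def plan/RD=1\ndef plan/' h.py
python3 - <<'E'
import h
h.RD=0
h.plan([.47,.097,.26],2.507,32,0,ease=True)
E
```

```text
[-1.0, -0.0, 1.0, -0.4, 0, -4.0, -1.0, 4.0, -1.0, 0, -7.0, -1.0, 7.0, -1.7, 0, -8.0, -1.0, 9.0, -2.2, 0, -10.0, -1.0, 12.0, -2.8, 0, -11.0, -2.0, 14.0, -3.3, 0, -11.0, -2.0, 17.0, -3.8, 0, -12.0, -3.0, 20.0, -4.2, 0]
[-11.0, -2.0, 22.0, -4.5, 0, -10.0, -3.0, 25.0, -4.9, 0, -8.0, -3.0, 27.0, -5.1, 0, -5.0, -3.0, 28.0, -5.3, 0, -4.0, -3.0, 30.0, -5.6, 0, -0.0, -3.0, 31.0, -5.6, 0, 3.0, -3.0, 32.0, -5.8, 0, 5.0, -3.0, 31.0, -5.8, 0]
[9.0, -3.0, 30.0, -5.8, 0, 12.0, -3.0, 29.0, -5.8, 0, 15.0, -3.0, 27.0, -5.6, 0, 17.0, -4.0, 26.0, -5.6, 0, 18.0, -2.0, 22.0, -5.3, 0, 20.0, -3.0, 20.0, -5.1, 0, 20.0, -3.0, 17.0, -4.9, 0, 21.0, -2.0, 14.0, -4.5, 0]
[19.0, -3.0, 12.0, -4.2, 0, 18.0, -2.0, 9.0, -3.8, 0, 17.0, -2.0, 7.0, -3.3, 0, 15.0, -1.0, 6.0, -2.8, 0, 11.0, -1.0, 3.0, -2.2, 0, 9.0, -1.0, 2.0, -1.7, 0, 6.0, -1.0, 2.0, -1.0, 0, 2.0, -0.0, 0.0, -0.4, 0]
end [0.4702 0.0972 0.26  ] 2.506996883074573
```

Request:
play_rows --deltas '[-1,0,1,-0.4,0,-4,-1,4,-1,0,-7,-1,7,-1.7,0,-8,-1,9,-2.2,0,-10,-1,12,-2.8,0,-11,-2,14,-3.3,0,-11,-2,17,-3.8,0,-12,-3,20,-4.2,0]'

```text
t: 0.82
eef_pos: [0.23, -0.4202, 0.2036]
tool_rot: [[0.634, 0.0, 0.773], [-0.773, 0.0, 0.634], [-0.0, -1.0, 0.0]]
force: [0.5, 0.1, -0.1]
finger_gap: -0.0002
```

Request:
play_rows --deltas '[-11,-2,22,-4.5,0,-10,-3,25,-4.9,0,-8,-3,27,-5.1,0,-5,-3,28,-5.3,0,-4,-3,30,-5.6,0,0,-3,31,-5.6,0,3,-3,32,-5.8,0,5,-3,31,-5.8,0]'

```text
t: 1.48
eef_pos: [0.3272, -0.2079, 0.2269]
tool_rot: [[0.99, 0.001, 0.138], [-0.138, -0.0, 0.99], [0.001, -1.0, -0.0]]
force: [0.7, -0.5, -0.5]
finger_gap: 0.0001
```

Request:
play_rows --deltas '[9,-3,30,-5.8,0,12,-3,29,-5.8,0,15,-3,27,-5.6,0,17,-4,26,-5.6,0,18,-2,22,-5.3,0,20,-3,20,-5.1,0,20,-3,17,-4.9,0,21,-2,14,-4.5,0]'

```text
t: 2.15
eef_pos: [0.4257, 0.0027, 0.2501]
tool_rot: [[0.822, 0.001, -0.569], [0.569, 0.0, 0.822], [0.001, -1.0, -0.0]]
force: [0.4, -0.4, -0.1]
finger_gap: 0.0
```

Request:
play_rows --deltas '[19,-3,12,-4.2,0,18,-2,9,-3.8,0,17,-2,7,-3.3,0,15,-1,6,-2.8,0,11,-1,3,-2.2,0,9,-1,2,-1.7,0,6,-1,2,-1,0,2,0,0,-0.4,0]'

```text
t: 2.82
eef_pos: [0.4702, 0.0974, 0.2608]
tool_rot: [[0.591, 0.0, -0.806], [0.806, 0.0, 0.591], [0.0, -1.0, -0.0]]
force: [-0.1, 0.5, 0.1]
finger_gap: -0.0001
```

```bash
python3 - <<'E'
from h import *
import json
s=sensors.get_state(); im=snapshot("wrist"); print(s["t"],s["eef_pos"],s["tool_rot"],s["force"],s["q"])
np.savez("w1.npz",**{k:s[k] for k in("eef_pos","tool_rot")})
cv2.imwrite("pics/w1.png",im[:,:,::-1]); cv2.imwrite("pics/w1x.png",cv2.resize(im[:,:,::-1],(800,600),interpolation=cv2.INTER_CUBIC))
E
```

```text
2.8167 [0.4702 0.0974 0.2608] [[ 0.5913  0.0001 -0.8065]
 [ 0.8065  0.0001  0.5913]
 [ 0.0001 -1.     -0.    ]] [-0.0761  0.4638  0.1227] [ 0.0503  0.1568 -0.2398  1.1741  0.0001  0.6829]
```

View pics/w1x.png

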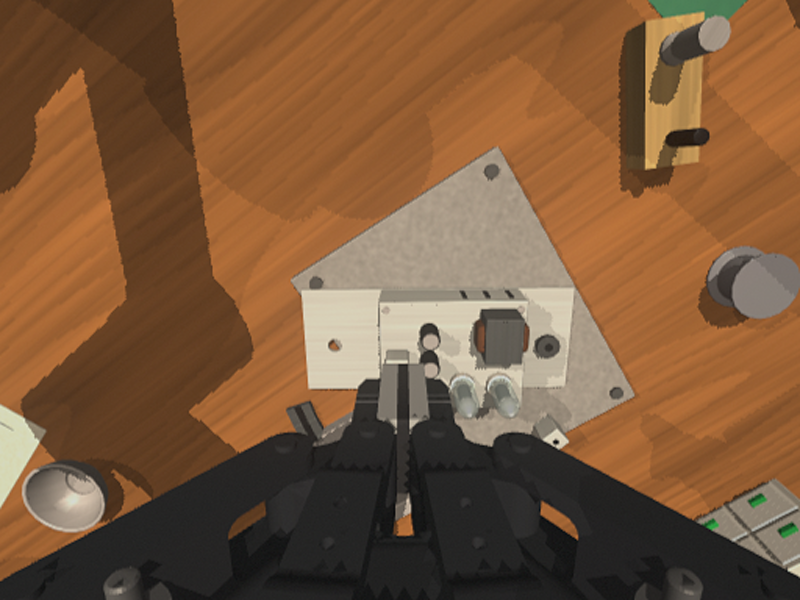

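The wrist view (800x600 copy) shows the pivot head at (547,346), the ear hole at (335,345), the plate corners at (498,148), (292,280) and (634,396), and the pin top at (714,33). I'll compare these with the earlier values.

```bash
python3 - <<'E'
from h import *
s=dict(np.load("w1.npz"))
f=lambda u,v,z:onz("wrist",u*.64,v*.64,z,s)
pv=f(547,346,.032);e=f(335,345,.022)
print("pivot",pv,"ear",e,np.hypot(*(e-pv)[:2]),np.arctan2(*(e-pv)[1::-1]))
a,b,c=f(498,148,.018),f(292,280,.018),f(634,396,.018)
print(a,b,c,np.linalg.norm(a-b),np.linalg.norm(a-c),np.arctan2(*(b-a)[1::-1]))
print("pin",f(714,33,.084),"tool",f(700,135,.074))
w1,w2=f(305,290,.022),f(573,288,.022); print("wall bottom",w1,w2)
w1,w2=f(380,303,.063),f(525,303,.063); print("wall top",w1,w2)
E
```

```text
pivot [0.6256 0.1499 0.032 ] ear [ 0.5113 -0.0114  0.022 ] 0.19768442655737936 -2.1873813862487004
[0.4534 0.2106 0.018 ] [ 0.4388 -0.0047  0.018 ] [0.7294 0.192  0.018 ] 0.215796809463106 0.2766541928834461 -1.638675287856471
pin [0.4707 0.3568 0.084 ] tool [0.5274 0.3254 0.074 ]
wall bottom [0.4528 0.0002 0.022 ] [0.5959 0.199  0.022 ]
wall top [0.4943 0.0571 0.063 ] [0.5655 0.1545 0.063 ]
```

Request:
play_rows --deltas '[0,10,0,0,0,0,28,0,0,0,0,40,0,0,0,0,40,0,0,0,0,40,0,0,0,0,34,0,0,0,0,20,-6,0,0,0,10,-6,0,0]'

```text
t: 3.53
eef_pos: [0.4765, 0.0886, 0.035]
tool_rot: [[0.594, -0.006, -0.805], [0.805, -0.0, 0.594], [-0.004, -1.0, 0.005]]
force: [-0.0, -0.4, -0.0]
finger_gap: 0.0001
```

```bash
python3 - <<'E'
from h import *
s=sensors.get_state(); print(s["t"],s["eef_pos"],s["force"])
im=snapshot("wrist");cv2.imwrite("pics/w2x.png",cv2.resize(im[:,:,::-1],(800,600),interpolation=cv2.INTER_CUBIC))
im=snapshot("side");cv2.imwrite("pics/s2x.png",cv2.resize(im[150:320,160:360,::-1],None,fx=3.5,fy=3.5,interpolation=cv2.INTER_CUBIC))
E
```

```text
3.5333 [0.4765 0.0886 0.035 ] [-0.0452 -0.4194 -0.0067]
```

View pics/w2x.png

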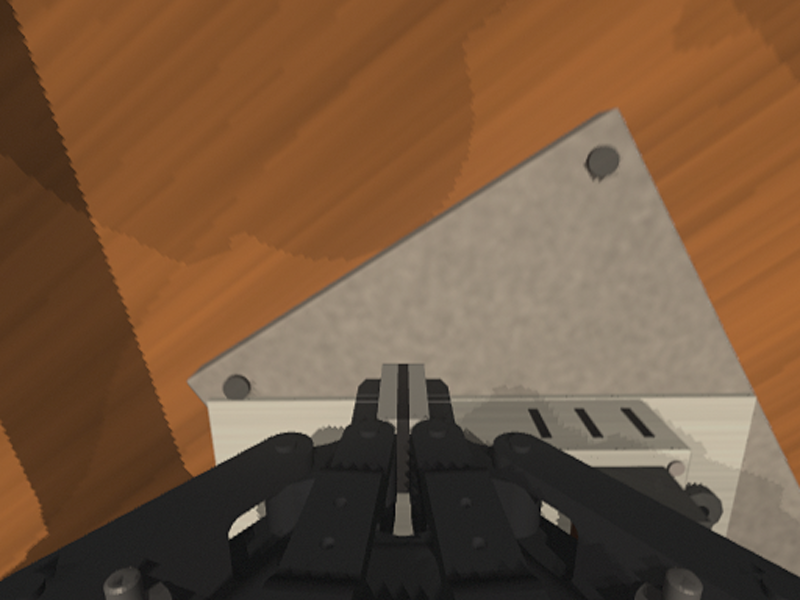

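View pics/s2x.png

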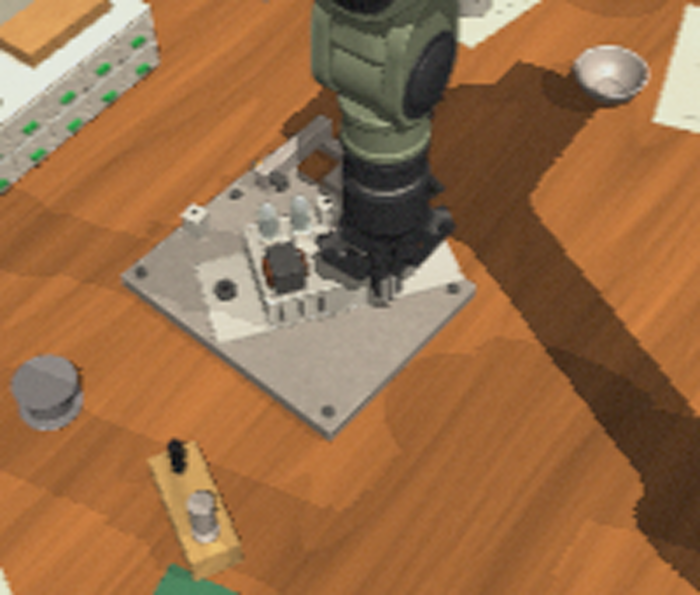

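The tool is beside the wall with about 20 mm clearance: fingertips at (403,365), chassis edge at row 398. Next I close in slowly.

Request:
play_rows --deltas '[0,0,-2,0,0,0,0,-3,0,0,0,0,-3,0,0,0,0,-3,0,0,0,0,-2,0,0,0,0,-2,0,0,0,0,-1,0,0,0,0,-1,0,0]'

```text
t: 4.3
eef_pos: [0.4937, 0.0795, 0.0387]
tool_rot: [[0.593, 0.0, -0.805], [0.805, 0.0, 0.593], [0.0, -1.0, -0.0]]
force: [0.6, 0.9, -0.5]
finger_gap: -0.0002
```

Request:
play_rows --deltas '[0,0,-1,0,0,0,0,-1,0,0,0,0,-1,0,0,0,0,-1,0,0,0,0,-1,0,0,0,0,0,0,0,0,0,0,0,0,0,0,0,0,0]'

```text
t: 4.97
eef_pos: [0.4976, 0.0765, 0.0386]
tool_rot: [[0.593, -0.0, -0.805], [0.805, -0.0, 0.593], [-0.0, -1.0, 0.0]]
force: [0.7, 0.2, 0.6]
finger_gap: -0.0003
```

```bash
python3 - <<'E'
from h import *
s=sensors.get_state(); print(s["t"],s["eef_pos"],s["force"])
im=snapshot("wrist");cv2.imwrite("pics/w3x.png",cv2.resize(im[180:330,150:350,::-1],None,fx=4,fy=4,interpolation=cv2.INTER_CUBIC))
E
```

```text
4.9667 [0.4976 0.0765 0.0386] [0.6561 0.1539 0.5911]
```

View pics/w3x.png

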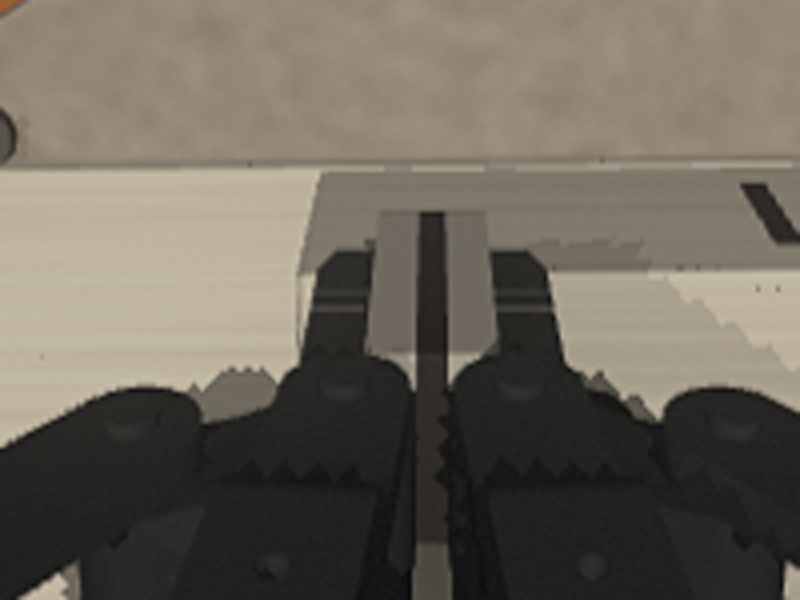

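```bash
python3 - <<'E'
from h import *
s=sensors.get_state();R=s["tool_rot"];p=s["eef_pos"]
Z=lambda uv:((np.array(uv)+.5-[150,180])*4-.5).round(0)
for t in [(0,0,11),(0,0,-11),(0,0,0),(0,-.001*20,11),(0,-20,-11)]:
    print(t,Z(proj("wrist",p+R@(np.array(t)/1e3),s)))
f=lambda u,v,z:onz("wrist",150+(u+.5)/4-.5,180+(v+.5)/4-.5,z,s)
P0=np.array([.627,.149,0])
for th in(-2.195,-2.17):
  x=np.array([np.cos(th),np.sin(th),0]);y=np.array([-x[1],x[0],0])
  print("wall bot/top corner",Z(proj("wrist",P0+.155*x-.055*y+[0,0,.022],s)),Z(proj("wrist",P0+.155*x-.055*y+[0,0,.063],s)))
for a in[f(50,166,.022),f(700,162,.022),f(320,172,.022),f(300,270,.063),f(700,270,.063)]:
  d=a-P0; print(a,d@x,d@y)
E
```

```text
(0, 0, 11) [429.  97.]
(0, 0, -11) [429. 225.]
(0, 0, 0) [429. 162.]
(0, -0.02, 11) [429.  97.]
(0, -20, -11) [429. 284.]
wall bot/top corner [312. 169.] [285. 278.]
wall bot/top corner [305. 189.] [277. 303.]
[0.4644 0.0189 0.022 ] 0.1991656421423943 -0.06092518144856243
[0.5308 0.1105 0.022 ] 0.0860525827852566 -0.05773851685697286
[0.4931 0.0561 0.022 ] 0.15224036531016724 -0.05816711687665842
[0.492  0.0579 0.063 ] 0.15135290768244045 -0.06011214962720941
[0.5256 0.1036 0.063 ] 0.09469319441336438 -0.05814090398277182
```

```bash
python3 - <<'E'
from h import *
s=sensors.get_state();R=s["tool_rot"];p=s["eef_pos"]
im=snapshot("side");c=cv2.resize(im[190:270,230:330,::-1],None,fx=8,fy=7.5,interpolation=cv2.INTER_CUBIC);
def mk(P,col):
    u,v=proj("side",P);cv2.circle(c,(int((u+.5-230)*8),int((v+.5-190)*7.5)),4,col,1)
mk(p,(0,0,255));mk(p+[0,0,.02],(0,255,0));mk(p+R@[0,0,.011],(255,0,0));mk(p+R@[0,0,-.011],(255,0,255))
cv2.imwrite("pics/s3x.png",c)
im=snapshot("scene");c=cv2.resize(im[150:250,210:340,::-1],None,fx=6,fy=6,interpolation=cv2.INTER_CUBIC);cv2.imwrite("pics/c3x.png",c)
E
```

```text
(no output)
```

View pics/s3x.png

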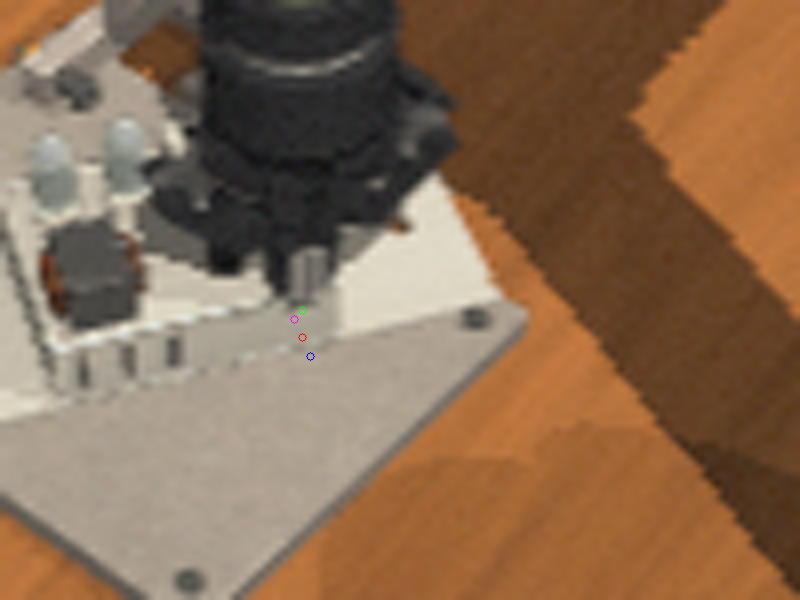

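```bash
python3 - <<'E'
from h import *
s=sensors.get_state();R=s["tool_rot"];p=s["eef_pos"];print(s["t"],p,s["q"])
u=ray("wrist",150+432.5/4-.5,180+212/4-.5,s); v=ray("side",230+305/8-.5,190+302/7.5-.5)
P,g=tri(u,v); print(P,g,R.T@(P-p))
E
```

```text
5.1167 [0.4976 0.0765 0.0386] [ 0.0059  0.4059 -0.5198  0.6452  0.      0.6404]
[0.4922 0.0813 0.0739] 0.0006350889496077203 [ 0.0006 -0.0353  0.0072]
```

View pics/c3x.png

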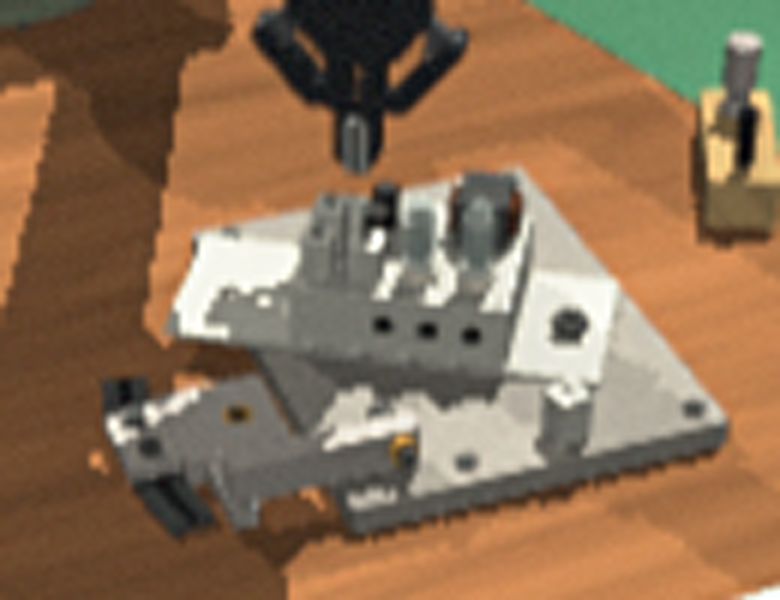

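The pictures disagree with the description: the visible fingertips are about 35 mm above the reported TCP. I'll check with the scene camera before moving again.

```bash
python3 - <<'E'
from h import *
s=sensors.get_state();R=s["tool_rot"];p=s["eef_pos"]
a=ray("scene",210+(357+.5)/6-.5,150+172/6-.5)
u=ray("wrist",150+432.5/4-.5,180+212/4-.5,s); v=ray("side",230+305/8-.5,190+302/7.5-.5)
for n,q in(("wrist",u),("side",v)):
  P,g=tri(a,q); print(n,P,g,R.T@(P-p))
print("tcp in scene crop",(proj("scene",p)+.5-[210,150])*6, (proj("scene",p+[0,0,.035])+.5-[210,150])*6)
E
```

```text
wrist [0.4923 0.0789 0.0709] 0.003353569759504081 [-0.0013 -0.0324  0.0057]
side [0.4931 0.0783 0.0713] 0.002982257653826442 [-0.0013 -0.0327  0.0046]
tcp in scene crop [360.1475 223.2648] [360.4403 173.7202]
```

Request:
play_rows --deltas '[0,0,3,0,0,0,0,5,0,0,0,0,5,0,0,0,4,2,0,0,0,5,0,0,0,0,5,0,0,0,0,3,0,0,0,0,0,0,0,0]'

```text
t: 5.78
eef_pos: [0.485, 0.0853, 0.0206]
tool_rot: [[0.593, -0.001, -0.805], [0.805, -0.0, 0.593], [-0.001, -1.0, 0.001]]
force: [0.9, -0.5, 0.3]
finger_gap: 0.0004
```

Request:
play_rows --deltas '[0,1,0,0,0,0,1,0,0,0,0,1,0,0,0,0,1,0,0,0,0,0,0,0,0,0,0,0,0,0,0,0,0,0,0,0,0,0,0,0]'

```text
t: 6.45
eef_pos: [0.4857, 0.0854, 0.0177]
tool_rot: [[0.593, 0.0, -0.805], [0.805, -0.0, 0.593], [0.0, -1.0, -0.0]]
force: [0.3, -0.3, -0.2]
finger_gap: 0.0001
```

```bash
python3 - <<'E'
from h import *
s=sensors.get_state();R=s["tool_rot"];p=s["eef_pos"];print(p,s["force"])
im=snapshot("side");c=cv2.resize(im[190:270,230:330,::-1],None,fx=8,fy=7.5,interpolation=cv2.INTER_CUBIC);cv2.imwrite("pics/s4x.png",c)
E
```

```text
[0.4857 0.0854 0.0177] [ 0.3222 -0.2972 -0.1938]
```

View pics/s4x.png

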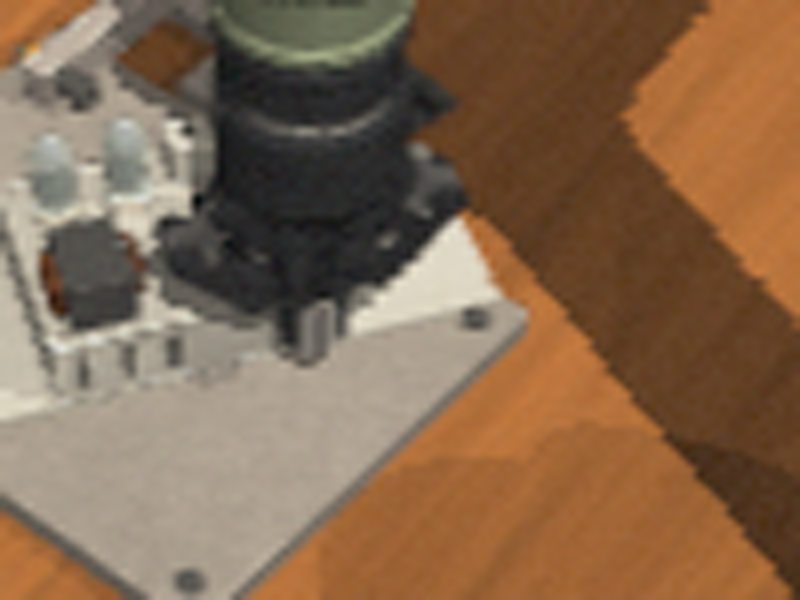

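Request:
play_rows --deltas '[0,2,0,0,0,0,2,0,0,0,0,2,0,0,0,0,2,0,0,0,0,2,0,0,0,0,2,0,0,0,0,0,0,0,0,0,0,0,0,0]'

```text
t: 7.17
eef_pos: [0.4854, 0.0854, 0.0054]
tool_rot: [[0.593, -0.0, -0.805], [0.805, 0.0, 0.593], [-0.0, -1.0, 0.0]]
force: [0.6, -0.2, 0.8]
finger_gap: -0.0001
```

```bash
python3 - <<'E'
from h import *
s=sensors.get_state();R=s["tool_rot"];p=s["eef_pos"];print(p,s["force"])
im=snapshot("side");c=cv2.resize(im[190:270,230:330,::-1],None,fx=8,fy=7.5,interpolation=cv2.INTER_CUBIC);cv2.imwrite("pics/s5x.png",c)
im=snapshot("wrist");cv2.imwrite("pics/w5x.png",cv2.resize(im[180:330,150:350,::-1],None,fx=4,fy=4,interpolation=cv2.INTER_CUBIC))
E
```

```text
[0.4854 0.0854 0.0054] [ 0.591  -0.2111  0.7923]
```

View pics/s5x.png

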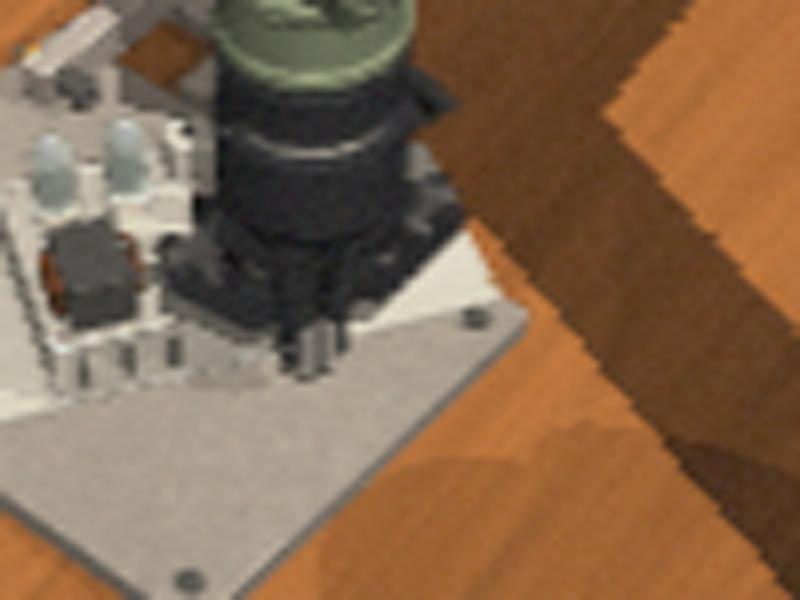

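View pics/w5x.png

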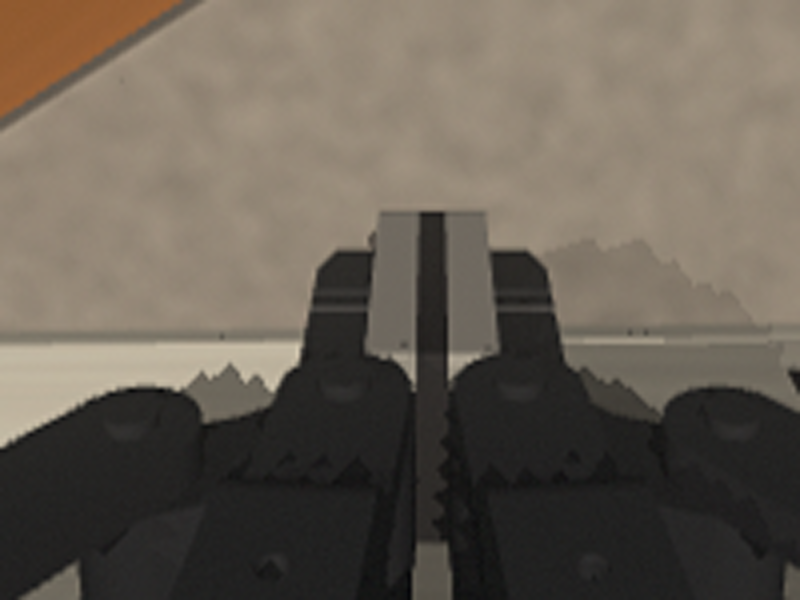

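Tips now stand beside the wall (tip at (312,375) in the side crop, clear of plate and wall). Closing in again.

Request:
play_rows --deltas '[0,0,-1,0,0,0,0,-2,0,0,0,0,-2,0,0,0,0,-1,0,0,0,0,-1,0,0,0,0,-1,0,0,0,0,0,0,0,0,0,0,0,0]'

```text
t: 7.93
eef_pos: [0.492, 0.0806, 0.0056]
tool_rot: [[0.593, -0.0, -0.805], [0.805, 0.0, 0.593], [0.0, -1.0, 0.0]]
force: [1.0, -0.5, 0.3]
finger_gap: 0.0002
```

Request:
play_rows --deltas '[0,0,-1,0,0,0,0,-1,0,0,0,0,-1,0,0,0,0,-1,0,0,0,0,-1,0,0,0,0,-1,0,0,0,0,-1,0,0,0,0,-1,0,0]'

```text
t: 8.6
eef_pos: [0.4973, 0.0758, 0.0053]
tool_rot: [[0.593, -0.002, -0.805], [0.805, -0.0, 0.593], [-0.002, -1.0, 0.001]]
force: [-5.3, 1.4, 3.2]
finger_gap: -0.0
```

Request:
play_rows --deltas '[-0.6,0,-1.2,-0.5,0,-1.1,0,-2.4,-1,0,-1.1,0,-2.4,-1,0,-1.1,0,-2.4,-1,0,-1.1,0,-2.4,-1,0,-1.1,0,-2.4,-1,0,-1.1,0,-2.4,-1,0,-1.1,0,-2.4,-1,0]'

```text
t: 9.27
eef_pos: [0.5096, 0.0589, 0.0056]
tool_rot: [[0.481, 0.001, -0.877], [0.877, 0.0, 0.481], [0.0, -1.0, -0.001]]
force: [-1.1, 0.2, -0.2]
finger_gap: 0.0001
```

Request:
play_rows --deltas '[-1.1,0,-2.4,-1,0,-1.1,0,-2.4,-1,0,-1.1,0,-2.4,-1,0,-1.1,0,-2.4,-1,0,-1.1,0,-2.4,-1,0,-1.1,0,-2.4,-1,0,-1.1,0,-2.4,-1,0,-1.1,0,-2.4,-1,0]'

```text
t: 9.93
eef_pos: [0.5228, 0.0429, 0.0056]
tool_rot: [[0.354, 0.0, -0.935], [0.935, 0.0, 0.354], [0.0, -1.0, 0.0]]
force: [-1.4, 1.2, 0.5]
finger_gap: -0.0
```

```bash
python3 - <<'E'
from h import *
s=sensors.get_state();print(s["eef_pos"],s["force"])
im=snapshot("side");c=cv2.resize(im[180:260,210:310,::-1],None,fx=8,fy=7.5,interpolation=cv2.INTER_CUBIC);cv2.imwrite("pics/s6x.png",c)
im=snapshot("wrist");cv2.imwrite("pics/w6x.png",cv2.resize(im[:,:,::-1],(800,600),interpolation=cv2.INTER_CUBIC))
E
```

```text
[0.5228 0.0429 0.0056] [-1.3875  1.2442  0.5295]
```

View pics/s6x.png

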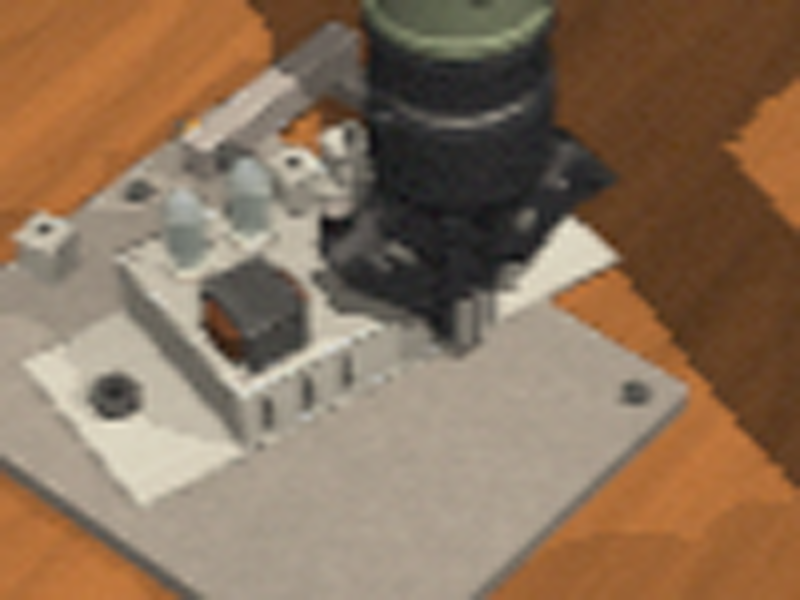

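View pics/w6x.png

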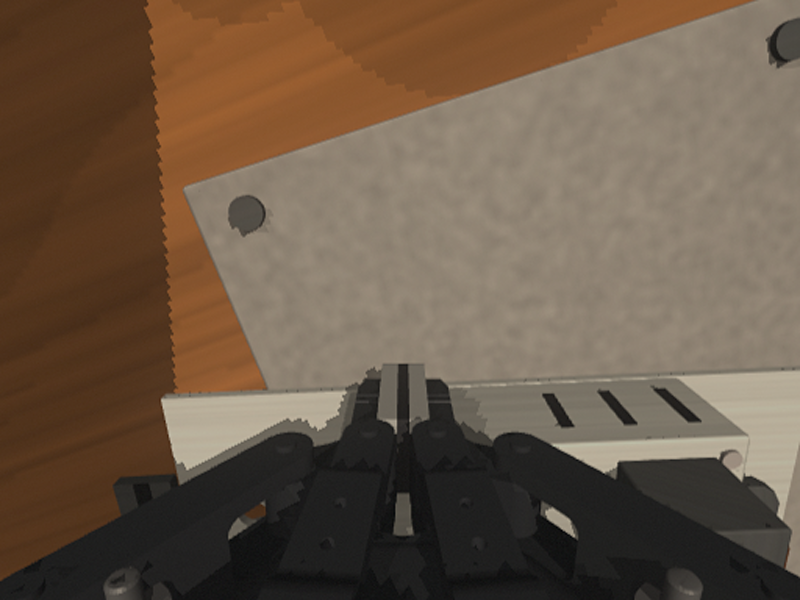

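```bash
python3 - <<'E'
from h import *
s=sensors.get_state()
f=lambda u,v,z:onz("wrist",u*.64,v*.64,z,s)
a,b=f(165,397,.022),f(795,370,.022); d=a-b; th=np.arctan2(d[1],d[0]); print(a,b,th)
P0=np.array([.627,.149]);x=np.array([np.cos(th),np.sin(th)]);y=np.array([-x[1],x[0]])
z=s["tool_rot"][:,2]; print("tool th",np.arctan2(z[1],z[0])-1.5*np.pi)
for q in(a,b,s["eef_pos"]): print((q[:2]-P0)@x,(q[:2]-P0)@y)
E
```

```text
[ 0.5053 -0.048   0.022 ] [0.5798 0.18   0.022 ] -1.8867549715256018
tool th -1.9346322161786462
0.22507951666638887 -0.05444107447069247
-0.014788490309727006 -0.05444107447069247
0.13341908104875147 -0.06548134803348994
```

Request:
play_rows --deltas '[-1.1,0,-2.4,-1.4,0,-1.1,0,-2.4,-1.4,0,-1.1,0,-2.4,-1.4,0,-1.1,0,-2.4,-1.4,0,-1.1,0,-2.4,-1.4,0,-1.1,0,-2.4,-1.4,0,-1.1,0,-2.4,-1.4,0,-1.1,0,-2.4,-1.2,0]'

```text
t: 10.7
eef_pos: [0.5383, 0.0291, 0.0057]
tool_rot: [[0.17, -0.001, -0.985], [0.985, -0.0, 0.17], [-0.0, -1.0, 0.0]]
force: [-2.6, 0.9, 1.8]
finger_gap: 0.0
```

Request:
play_rows --deltas '[-0.6,0,-1.2,-0.5,0,-0.6,0,-1.2,-0.5,0,-0.6,0,-1.2,-0.5,0,-0.6,0,-1.2,-0.5,0,-0.3,0,-0.6,-0.3,0,-0.3,0,-0.6,-0.3,0,-0.3,0,-0.6,-0.2,0,0,0,0,0,0]'

```text
t: 11.37
eef_pos: [0.5447, 0.0249, 0.0056]
tool_rot: [[0.123, 0.0, -0.992], [0.992, -0.0, 0.123], [-0.0, -1.0, -0.0]]
force: [-3.9, 0.8, 2.2]
finger_gap: 0.0001
```

```bash
python3 - <<'E'
from h import *
s=sensors.get_state();print(s["eef_pos"],s["force"])
P0=np.array([.627,.149]);z=s["tool_rot"][:,2]; th=np.arctan2(z[1],z[0])-1.5*np.pi
x=np.array([np.cos(th),np.sin(th)]);y=np.array([-x[1],x[0]])
q=s["eef_pos"];print(th,(q[:2]-P0)@x,(q[:2]-P0)@y)
im=snapshot("wrist");cv2.imwrite("pics/w7x.png",cv2.resize(im[:,:,::-1],(800,600),interpolation=cv2.INTER_CUBIC))
E
```

```text
[0.5447 0.0249 0.0056] [-3.8905  0.827   2.2133]
-1.6939052152192353 0.1332469173528341 -0.06640475053146538
```

View pics/w7x.png

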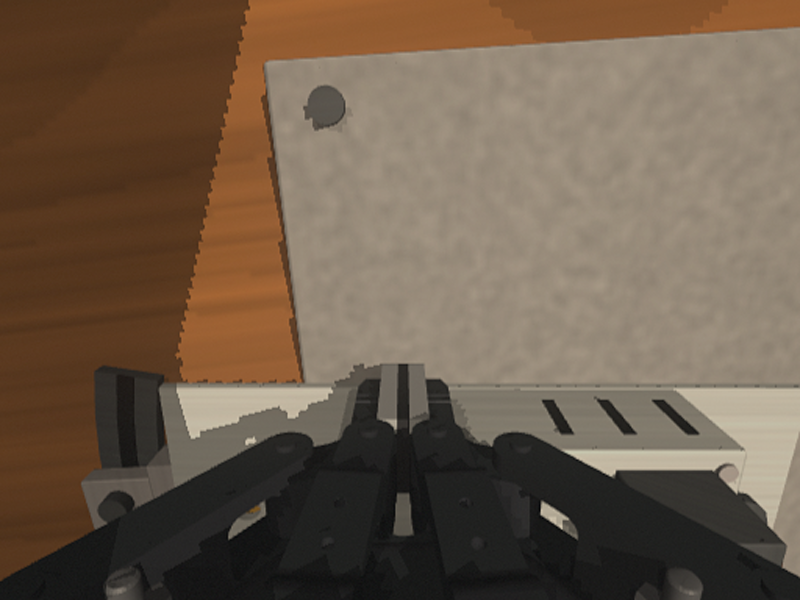

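Chassis edge flush with the fingers (row 384, level); ear hole at (250,440), index hole at (253,510). The rest goes slowly.

Request:
play_rows --deltas '[-0.2,0,-0.5,-0.2,0,-0.2,0,-0.5,-0.2,0,-0.2,0,-0.5,-0.2,0,-0.2,0,-0.5,-0.2,0,-0.2,0,-0.5,-0.2,0,-0.2,0,-0.5,-0.2,0,-0.2,0,-0.5,-0.2,0,0,0,0,0,0]'

```text
t: 12.08
eef_pos: [0.5481, 0.0231, 0.0055]
tool_rot: [[0.099, 0.0, -0.995], [0.995, -0.0, 0.099], [-0.0, -1.0, -0.0]]
force: [-3.4, -0.1, 1.7]
finger_gap: -0.0001
```

Request:
play_rows --deltas '[-0.2,0,-0.4,-0.2,0,-0.2,0,-0.4,-0.2,0,-0.2,0,-0.4,-0.2,0,-0.2,0,-0.4,-0.2,0,0,0,0,0,0,0,0,0,0,0,0,0,0,0,0,0,0,0,0,0]'

```text
t: 12.75
eef_pos: [0.5497, 0.0222, 0.0056]
tool_rot: [[0.085, 0.0, -0.996], [0.996, -0.0, 0.085], [-0.0, -1.0, -0.0]]
force: [-2.1, 0.5, 0.2]
finger_gap: -0.0003
```

Request:
play_rows --deltas '[-0.2,0,-0.4,-0.2,0,-0.2,0,-0.4,-0.2,0,-0.2,0,-0.4,-0.2,0,-0.2,0,-0.4,-0.2,0,0,0,0,0,0,0,0,0,0,0,0,0,0,0,0,0,0,0,0,0]'

```text
t: 13.42
eef_pos: [0.5511, 0.0213, 0.0056]
tool_rot: [[0.071, 0.0, -0.997], [0.997, -0.0, 0.071], [-0.0, -1.0, -0.0]]
force: [-2.1, 0.3, -0.6]
finger_gap: -0.0
```

```bash
python3 - <<'E'
from h import *
s=sensors.get_state();print(s["eef_pos"],s["force"])
im=snapshot("wrist");cv2.imwrite("pics/w8x.png",cv2.resize(im[200:360,20:260,::-1],None,fx=3.3,fy=3.3,interpolation=cv2.INTER_CUBIC))
im=snapshot("scene");c=cv2.resize(im[160:240,210:310,::-1],None,fx=8,fy=7.5,interpolation=cv2.INTER_CUBIC);cv2.imwrite("pics/c8x.png",c)
E
```

```text
[0.5511 0.0213 0.0056] [-2.0639  0.3082 -0.6333]
```

View pics/w8x.png

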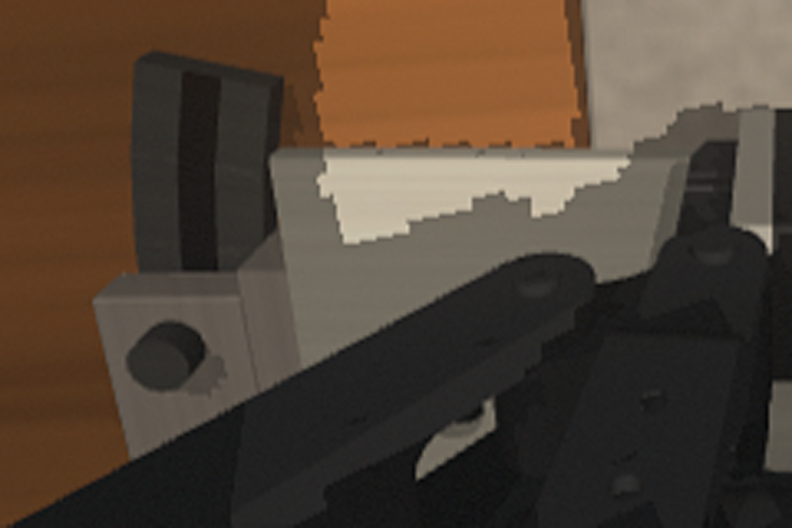

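View pics/c8x.png

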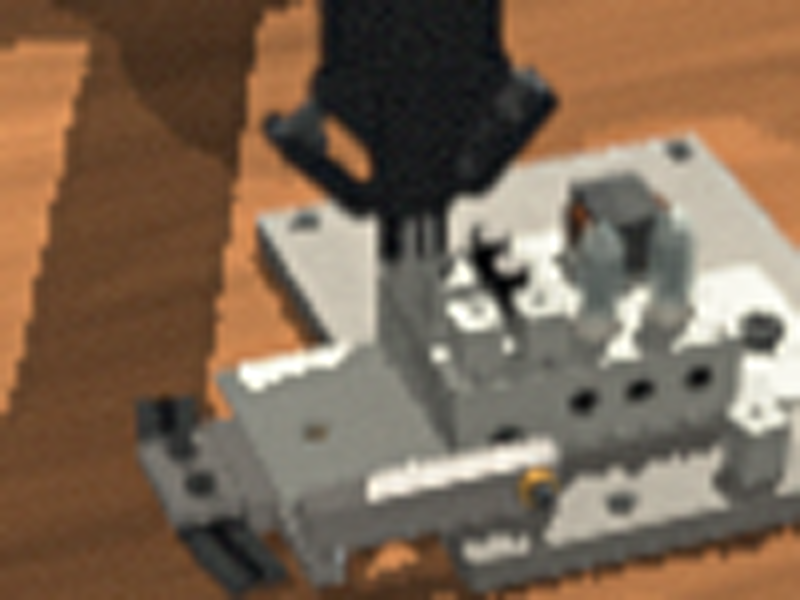

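The ear hole at (316,432) in the scene crop now shows the index hole below; nearly home. Feeling for the stop in small steps.

Request:
play_rows --deltas '[-0.1,0,-0.3,-0.1,0,-0.1,0,-0.3,-0.1,0,-0.1,0,-0.3,-0.1,0,-0.1,0,-0.3,-0.1,0,0,0,0,0,0,0,0,0,0,0,0,0,0,0,0,0,0,0,0,0]'

```text
t: 14.18
eef_pos: [0.5522, 0.0208, 0.0056]
tool_rot: [[0.064, -0.0, -0.998], [0.998, -0.0, 0.064], [-0.0, -1.0, -0.0]]
force: [-2.6, -0.2, 0.1]
finger_gap: -0.0002
```

Request:
play_rows --deltas '[-0.1,0,-0.3,-0.1,0,-0.1,0,-0.3,-0.1,0,-0.1,0,-0.3,-0.1,0,0,0,0,0,0,0,0,0,0,0,0,0,0,0,0,0,0,0,0,0,0,0,0,0,0]'

```text
t: 14.85
eef_pos: [0.5531, 0.0204, 0.0056]
tool_rot: [[0.059, 0.0, -0.998], [0.998, -0.0, 0.059], [-0.0, -1.0, -0.0]]
force: [-2.6, -0.4, 0.5]
finger_gap: 0.0004
```

Request:
play_rows --deltas '[-0.1,0,-0.3,-0.1,0,-0.1,0,-0.3,-0.1,0,-0.1,0,-0.3,-0.1,0,0,0,0,0,0,0,0,0,0,0,0,0,0,0,0,0,0,0,0,0,0,0,0,0,0]'

```text
t: 15.52
eef_pos: [0.5529, 0.0204, 0.0055]
tool_rot: [[0.053, -0.002, -0.999], [0.999, 0.0, 0.053], [0.0, -1.0, 0.002]]
force: [-5.3, -0.4, 3.5]
finger_gap: -0.0002
```

Request:
play_rows --deltas '[-0.1,0,-0.3,-0.1,0,-0.1,0,-0.3,-0.1,0,-0.1,0,-0.3,-0.1,0,0,0,0,0,0,0,0,0,0,0,0,0,0,0,0,0,0,0,0,0,0,0,0,0,0]'

```text
t: 16.18
eef_pos: [0.5529, 0.0203, 0.0055]
tool_rot: [[0.048, -0.003, -0.999], [0.999, 0.001, 0.048], [0.001, -1.0, 0.003]]
force: [-7.5, -0.4, 5.3]
finger_gap: 0.0
```

The stop was felt: the TCP stays at x 0.553 while the force rises to 7.5 N. Hold briefly, then back off.

Request:
play_rows --deltas '[0,0,0,0,0,0,0,0,0,0,0,0,0,0,0,0,0,0,0,0,0,0,0,0,0,0,0,0.5,0,0,0,0,0.5,0,0,0,0,0.5,0,0]'

```text
t: 16.85
eef_pos: [0.553, 0.0203, 0.0055]
tool_rot: [[0.048, -0.0, -0.999], [0.999, 0.001, 0.048], [0.001, -1.0, 0.0]]
force: [-2.8, 0.4, 0.0]
finger_gap: -0.0002
```

Request:
play_rows --deltas '[0,0,0.5,0,0,0,0,1,0,0,0,0,2,0,0,0,0,4,0,0,0,0,6,0,0,0,0,6,0,0,0,0,5,0,0,0,0,2,0,0]'

```text
t: 17.52
eef_pos: [0.5255, 0.0213, 0.0055]
tool_rot: [[0.048, -0.001, -0.999], [0.999, 0.0, 0.048], [0.0, -1.0, 0.001]]
force: [-0.4, -0.0, 0.3]
finger_gap: -0.0006
```

Request:
play_rows --deltas '[0,-5,0,0,0,0,-15,0,0,0,0,-30,0,0,0,0,-40,0,0,0,0,-40,0,0,0,0,-40,0,0,0,0,-30,0,0,0,0,-15,0,0,0]'

```text
t: 18.18
eef_pos: [0.5292, 0.021, 0.2259]
tool_rot: [[0.048, 0.007, -0.999], [0.999, -0.001, 0.048], [-0.0, -1.0, -0.007]]
force: [1.0, 0.7, -0.2]
finger_gap: 0.0003
```

```bash
python3 - <<'E'
from h import *
s=sensors.get_state();print(s["t"],s["eef_pos"],s["force"]); np.savez("w9.npz",**{k:s[k] for k in("eef_pos","tool_rot")})
im=snapshot("wrist");cv2.imwrite("pics/w9.png",im[:,:,::-1]);cv2.imwrite("pics/w9x.png",cv2.resize(im[:,:,::-1],(800,600),interpolation=cv2.INTER_CUBIC))
im=snapshot("scene");c=cv2.resize(im[160:240,210:310,::-1],None,fx=8,fy=7.5,interpolation=cv2.INTER_CUBIC);cv2.imwrite("pics/c9x.png",c)
E
```

```text
18.1833 [0.5292 0.021  0.2259] [ 0.9841  0.6842 -0.1762]
```

View pics/w9x.png

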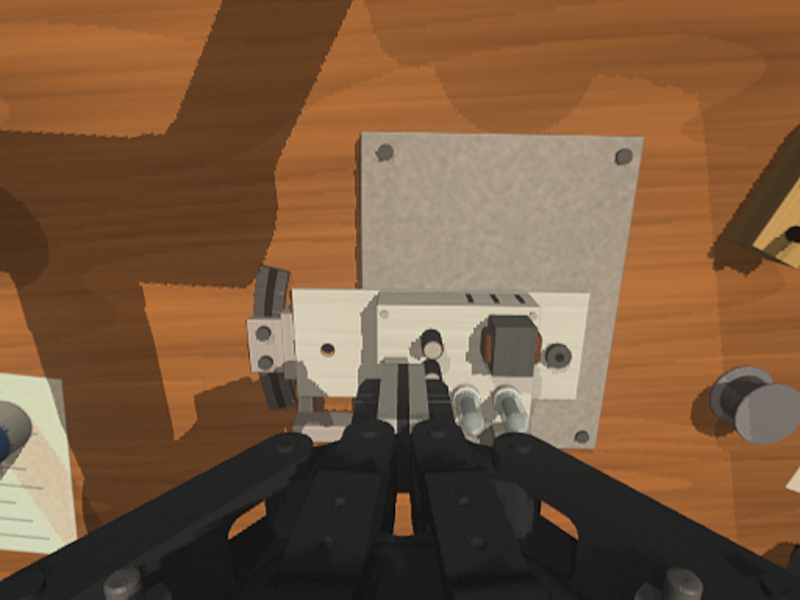

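View pics/c9x.png

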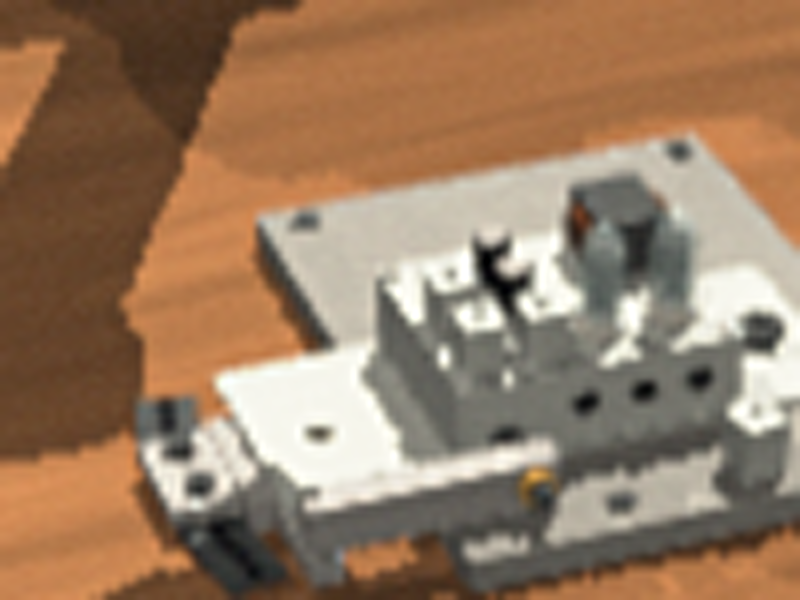

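```bash
python3 - <<'E'
from h import *
s=sensors.get_state();im=snapshot("wrist");print(s["eef_pos"],s["tool_rot"][:,1])
cv2.imwrite("pics/w10.png",im[:,:,::-1])
g=im.astype(int).sum(2)
def cen(g,u0,u1,v0,v1,z,name,st=s):
    sub=g[v0:v1,u0:u1]; bg=np.median(sub); w=np.clip(bg-sub-60,0,None).astype(float); 
    V,U=np.mgrid[v0:v1,u0:u1]; u,v=(w*U).sum()/w.sum(),(w*V).sum()/w.sum(); p=onz(name,u,v,z,st); print(name,u,v,p,(w>0).sum()); return p
e=cen(g,200,220,214,234,.022,"wrist")
im2=snapshot("scene");g2=im2.astype(int).sum(2)
e2=cen(g2,244,256,213,222,.022,"scene",None)
c=onz("wrist",558*.64,356*.64,.032,s);print("pivot",c,np.hypot(*(c-e)[:2]),np.arctan2(*(e-c)[1::-1]))
f=lambda u,v,z:onz("wrist",u*.64,v*.64,z,s)
a,b=f(292,291,.022),f(589,294,.022);print(a,b,np.arctan2(*(a-b)[1::-1]))
E
```

```text
[0.5294 0.0209 0.2247] [ 0.0076 -0.0008 -1.    ]
wrist 209.35548324484787 222.68367871210825 [ 0.6137 -0.0485  0.022 ] 74
scene 248.73592426507224 217.80916791230692 [ 0.616  -0.0527  0.022 ] 9
pivot [0.6263 0.149  0.032 ] 0.19787171888781416 -1.6344584426416104
[ 0.561 -0.073  0.022] [0.5754 0.1756 0.022 ] -1.6288652552621181
```

```bash
python3 - <<'E'
import h
h.RD=0
h.plan([.4712,.3556,.16],2.635,16,60,ease=True)
E
```

```text
[4.0, 1.0, 1.0, 0.3, 60, 10.0, 2.0, 2.0, 0.8, 60, 16.0, 3.0, 4.0, 1.3, 60, 21.0, 3.0, 5.0, 1.7, 60, 25.0, 5.0, 8.0, 2.0, 60, 27.0, 5.0, 9.0, 2.2, 60, 29.0, 6.0, 10.0, 2.4, 60, 29.0, 5.0, 13.0, 2.4, 60]
[29.0, 6.0, 13.0, 2.5, 60, 27.0, 6.0, 15.0, 2.4, 60, 25.0, 5.0, 14.0, 2.2, 60, 21.0, 4.0, 14.0, 2.0, 60, 18.0, 4.0, 12.0, 1.6, 60, 14.0, 3.0, 10.0, 1.3, 60, 8.0, 2.0, 6.0, 0.9, 60, 3.0, 1.0, 3.0, 0.3, 60]
end [0.4709 0.3556 0.1597] 2.634407119551679
```

Request:
play_rows --deltas '[4,1,1,0.3,60,10,2,2,0.8,60,16,3,4,1.3,60,21,3,5,1.7,60,25,5,8,2,60,27,5,9,2.2,60,29,6,10,2.4,60,29,5,13,2.4,60]'

```text
t: 19.05
eef_pos: [0.4972, 0.1894, 0.1884]
tool_rot: [[0.276, -0.003, -0.961], [0.961, -0.001, 0.276], [-0.001, -1.0, 0.003]]
force: [0.0, 0.7, 0.2]
finger_gap: 0.0602
```

Request:
play_rows --deltas '[29,6,13,2.5,60,27,6,15,2.4,60,25,5,14,2.2,60,21,4,14,2,60,18,4,12,1.6,60,14,3,10,1.3,60,8,2,6,0.9,60,3,1,3,0.3,60]'

```text
t: 19.72
eef_pos: [0.4688, 0.3567, 0.1571]
tool_rot: [[0.484, -0.004, -0.875], [0.875, -0.002, 0.484], [-0.003, -1.0, 0.002]]
force: [1.2, 0.7, -0.5]
finger_gap: 0.0596
```

Request:
play_rows --deltas '[0,0,0,0,60,0,0,0,0,60,0,0,0,0,60,0,0,0,0,60,0,0,0,0,60,0,0,0,0,60,0,0,0,0,60,0,0,0,0,60]'

```text
t: 20.38
eef_pos: [0.4709, 0.3554, 0.1597]
tool_rot: [[0.486, 0.0, -0.874], [0.874, 0.0, 0.486], [0.0, -1.0, -0.0]]
force: [0.6, 0.7, 0.6]
finger_gap: 0.0597
```

```bash
python3 - <<'E'
from h import *
s=sensors.get_state();im=snapshot("wrist");print(s["t"],s["eef_pos"],s["tool_rot"],s["finger_gap"])
np.savez("w11.npz",**{k:s[k] for k in("eef_pos","tool_rot")})
cv2.imwrite("pics/w11x.png",cv2.resize(im[:,:,::-1],(800,600),interpolation=cv2.INTER_CUBIC))
im=snapshot("side");cv2.imwrite("pics/s11x.png",cv2.resize(im[190:330,150:300,::-1],None,fx=4,fy=4,interpolation=cv2.INTER_CUBIC))
E
```

```text
20.3833 [0.4709 0.3554 0.1597] [[ 0.486   0.0002 -0.8739]
 [ 0.8739  0.0001  0.486 ]
 [ 0.0002 -1.     -0.0001]] 0.05969658080674335
```

View pics/w11x.png

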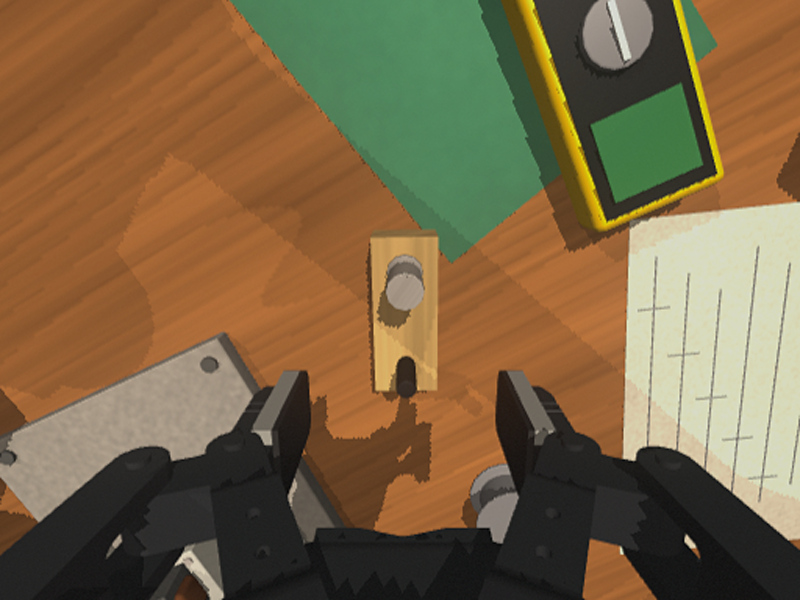

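View pics/s11x.png

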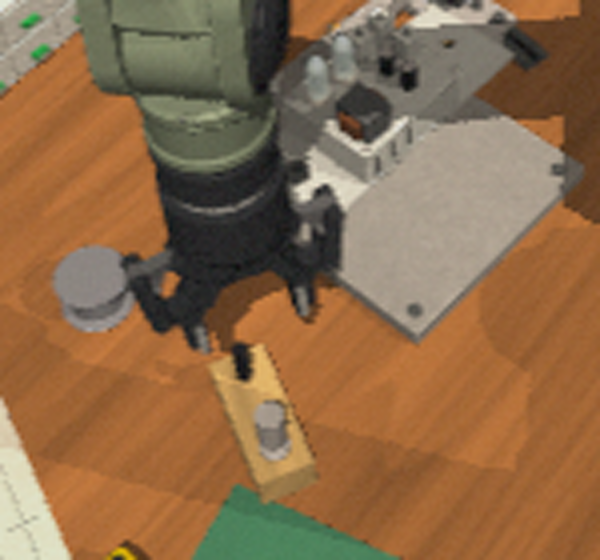

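```bash
python3 - <<'E'
from h import *
s=dict(np.load("w11.npz"));p=s["eef_pos"];R=s["tool_rot"]
for h in(0,.02,.035,.045): print(h,((proj("side",p+[0,0,h])+.5-[150,190])*4).round(0), (proj("wrist",p+[0,0,h],s)/.64).round(0))
f=lambda u,v,z:onz("wrist",u*.64,v*.64,z,s)
P=f(405,291,.084);print("pin top",P,R.T@(P-p)); 
T=f(404,388,.074);print("tool top",T)
# side finger tips: left (200,345), right (303,310); wrist right pad bottom corner(505,371)?, left (303,371)
for a,b in (((303,371),(303,312)),((500,371),(200,347))):
    P,g=tri(ray("wrist",a[0]*.64,a[1]*.64,s),ray("side",150+b[0]/4-.5,190+b[1]/4-.5)); print(P,g,R.T@(P-p))
E
```

```text
0 [259. 358.] [402. 344.]
0.02 [256. 343.] [402. 364.]
0.035 [254. 331.] [402. 383.]
0.045 [252. 323.] [401. 397.]
pin top [0.4707 0.3576 0.084 ] [0.0018 0.0757 0.0013]
tool top [0.5274 0.3256 0.074 ]
[0.4469 0.333  0.2091] 0.0034594567661245298 [-0.0312 -0.0494  0.01  ]
[0.4873 0.3863 0.1945] 0.0073583192557715275 [ 0.035  -0.0348  0.0006]
```

Request:
play_rows --deltas '[1,8,0,0,50,0,20,1,0,50,0,25,0,0,50,0,30,0,0,50,0,25,0,0,50,0,20,0,0,50,0,10,0,0,50,0,2,0,0,50]'

```text
t: 21.15
eef_pos: [0.4686, 0.356, 0.017]
tool_rot: [[0.486, -0.004, -0.874], [0.874, -0.002, 0.486], [-0.004, -1.0, 0.002]]
force: [0.4, -0.7, 0.8]
finger_gap: 0.0502
```

Request:
play_rows --deltas '[0,0,0,0,50,0,0,0,0,50,0,0,0,0,50,0,0,0,0,50,0,0,0,0,50,0,0,0,0,50,0,0,0,0,50,0,0,0,0,50]'

```text
t: 21.82
eef_pos: [0.4705, 0.357, 0.0198]
tool_rot: [[0.486, 0.0, -0.874], [0.874, 0.0, 0.486], [0.0, -1.0, -0.0]]
force: [0.3, 0.0, 0.0]
finger_gap: 0.0499
```

```bash
python3 - <<'E'
from h import *
s=sensors.get_state();im=snapshot("wrist");print(s["t"],s["eef_pos"],s["finger_gap"],s["force"])
cv2.imwrite("pics/w12x.png",cv2.resize(im[:,:,::-1],(800,600),interpolation=cv2.INTER_CUBIC))
im=snapshot("side");cv2.imwrite("pics/s12x.png",cv2.resize(im[230:320,170:270,::-1],None,fx=7,fy=6.5,interpolation=cv2.INTER_CUBIC))
im=snapshot("scene");cv2.imwrite("pics/c12x.png",cv2.resize(im[130:200,290:380,::-1],None,fx=7,fy=7,interpolation=cv2.INTER_CUBIC))
E
```

```text
21.8167 [0.4705 0.357  0.0198] 0.04985886712004325 [0.3319 0.0369 0.0324]
```

View pics/w12x.png

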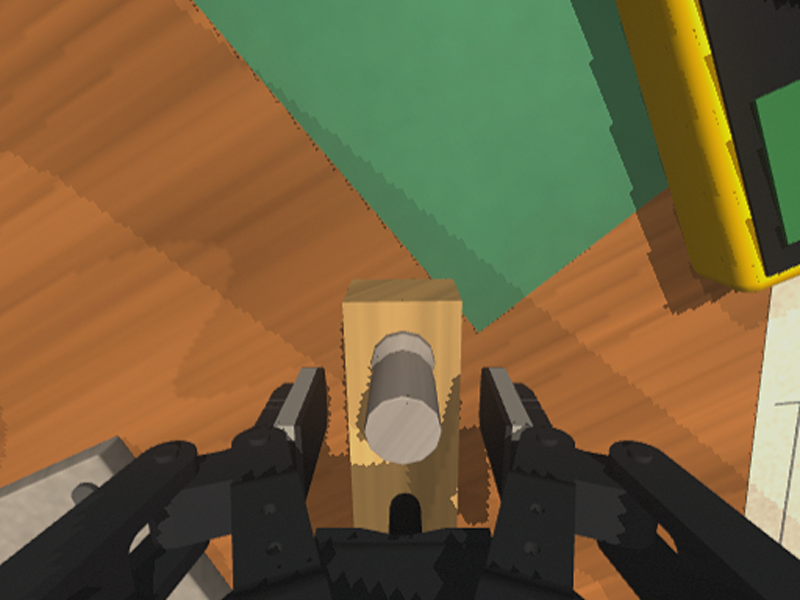

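View pics/s12x.png

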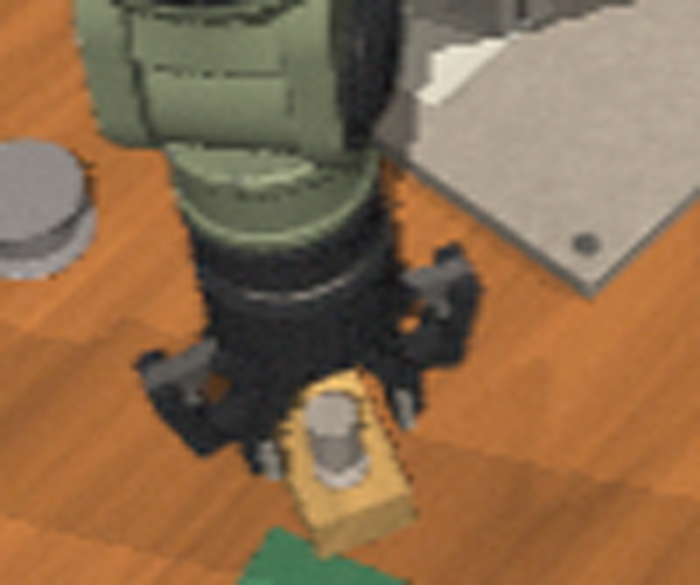

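View pics/c12x.png

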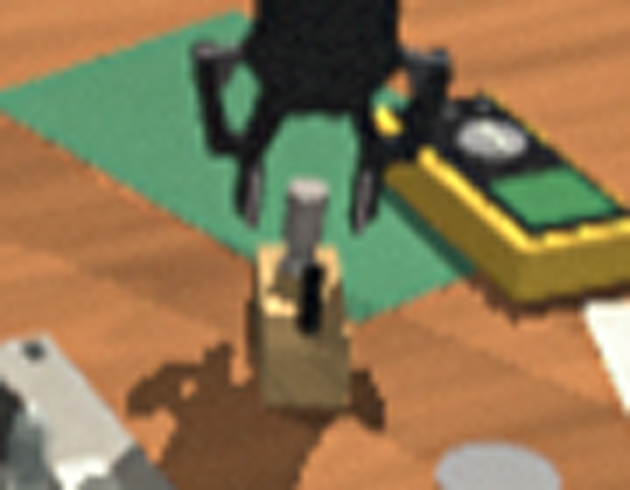

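The scene crop shows the fingertips flanking the knob, at mid-knob height, at (248,220) and (362,225), clear of the trim tool. I go down 7 mm more and grip.

Request:
play_rows --deltas '[0,2,0,0,50,0,3,0,0,50,0,2,0,0,50,0,0,0,0,40,0,0,0,0,32,0,0,0,0,26,0,0,0,0,22,0,0,0,0,18]' --grip_force 30

```text
t: 22.63
eef_pos: [0.4705, 0.357, 0.0127]
tool_rot: [[0.486, 0.0, -0.874], [0.874, 0.0, 0.486], [0.0, -1.0, -0.0]]
force: [0.3, -0.3, -0.0]
finger_gap: 0.0208
```

Request:
play_rows --deltas '[0,0,0,0,16,0,0,0,0,16,0,0,0,0,16,0,0,0,0,16,0,0,0,0,16,0,0,0,0,16,0,0,0,0,16,0,0,0,0,16]'

```text
t: 23.3
eef_pos: [0.4705, 0.357, 0.0127]
tool_rot: [[0.486, 0.0, -0.874], [0.874, 0.0, 0.486], [0.0, -1.0, -0.0]]
force: [0.1, 0.6, 1.5]
finger_gap: 0.0211
```

```bash
python3 - <<'E'
from h import *
s=sensors.get_state();im=snapshot("wrist");print(s["t"],s["eef_pos"],s["finger_gap"],s["force"])
cv2.imwrite("pics/w13x.png",cv2.resize(im[:,:,::-1],(800,600),interpolation=cv2.INTER_CUBIC))
im=snapshot("scene");cv2.imwrite("pics/c13x.png",cv2.resize(im[130:200,290:380,::-1],None,fx=7,fy=7,interpolation=cv2.INTER_CUBIC))
E
```

```text
23.3 [0.4705 0.357  0.0127] 0.021089571161672576 [0.0542 0.5946 1.5362]
```

View pics/w13x.png

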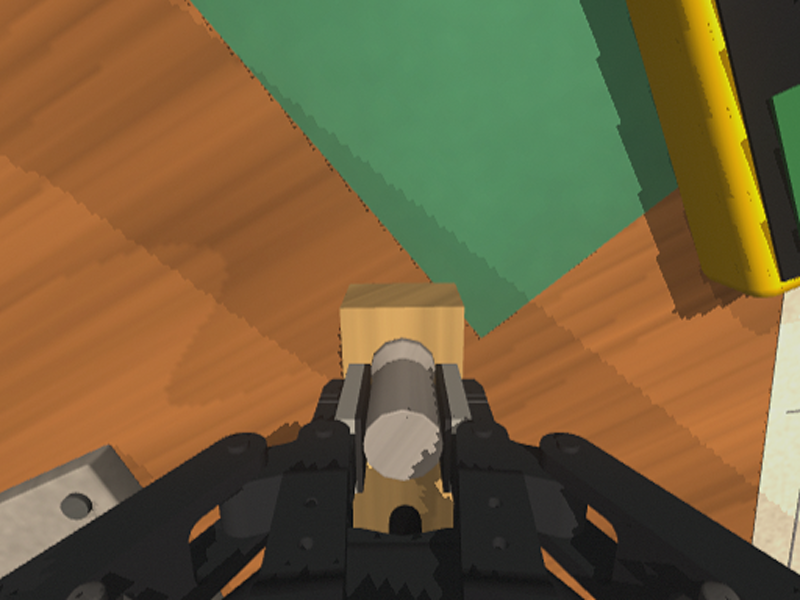

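View pics/c13x.png

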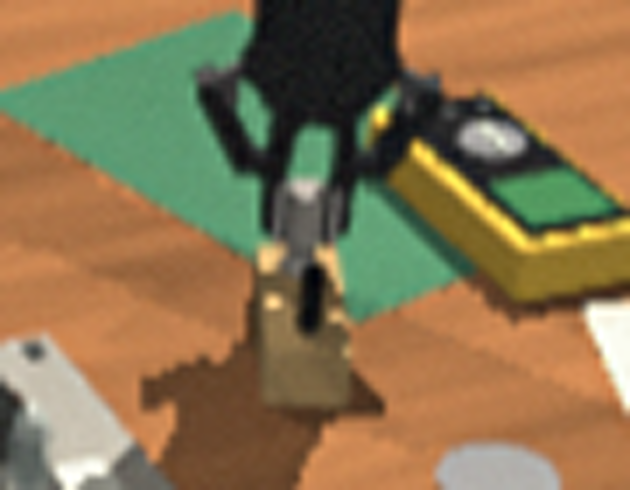

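The pin is gripped (gap 21.1 mm). Lifting straight out.

Request:
play_rows --deltas '[0,-3,0,0,16,0,-6,0,0,16,0,-12,0,0,16,0,-25,0,0,16,0,-40,0,0,16,0,-40,0,0,16,0,-35,0,0,16,0,-20,0,0,16]'

```text
t: 24.07
eef_pos: [0.4717, 0.3579, 0.1986]
tool_rot: [[0.486, 0.005, -0.874], [0.874, 0.003, 0.486], [0.005, -1.0, -0.003]]
force: [1.0, 0.3, -0.8]
finger_gap: 0.0212
```

```bash
python3 - <<'E'
import h
h.RD=0
s=h.sensors.get_state();print(s["finger_gap"],s["force"],s["eef_pos"])
h.plan([.6137,-.049,.2],1.51,32,16,start=([.4705,.357,.1937],2.634),ease=True)
E
```

```text
0.021199907959888974 [ 0.9735  0.3054 -0.8025] [0.4717 0.3579 0.1986]
[-1.0, -0.0, -1.0, 0.2, 16, -2.0, -0.0, -3.0, 0.5, 16, -4.0, -0.0, -4.0, 0.9, 16, -5.0, -0.0, -6.0, 1.2, 16, -6.0, -0.0, -8.0, 1.4, 16, -7.0, -1.0, -9.0, 1.7, 16, -8.0, 0.0, -10.0, 2.0, 16, -8.0, 0.0, -12.0, 2.2, 16]
[-8.0, -0.0, -14.0, 2.3, 16, -8.0, -0.0, -15.0, 2.5, 16, -8.0, -1.0, -16.0, 2.7, 16, -8.0, 0.0, -17.0, 2.8, 16, -7.0, -0.0, -17.0, 2.9, 16, -6.0, -1.0, -19.0, 2.9, 16, -5.0, 0.0, -19.0, 3.0, 16, -4.0, -0.0, -20.0, 3.0, 16]
[-3.0, -0.0, -20.0, 3.0, 16, -3.0, -1.0, -20.0, 3.0, 16, -1.0, -0.0, -19.0, 3.0, 16, 0.0, -0.0, -20.0, 2.8, 16, 1.0, -1.0, -18.0, 2.8, 16, 2.0, 0.0, -18.0, 2.7, 16, 2.0, -0.0, -17.0, 2.5, 16, 3.0, -0.0, -15.0, 2.3, 16]
[3.0, -1.0, -14.0, 2.2, 16, 3.0, 0.0, -13.0, 2.0, 16, 4.0, 0.0, -11.0, 1.7, 16, 3.0, -0.0, -9.0, 1.4, 16, 3.0, -0.0, -7.0, 1.2, 16, 2.0, -0.0, -6.0, 0.9, 16, 1.0, -0.0, -3.0, 0.5, 16, 1.0, -0.0, -1.0, 0.2, 16]
end [ 0.6142 -0.0487  0.1997] 1.5100079617156525
```

Request:
play_rows --deltas '[-1,0,-1,0.2,16,-2,0,-3,0.5,16,-4,0,-4,0.9,16,-5,0,-6,1.2,16,-6,0,-8,1.4,16,-7,-1,-9,1.7,16,-8,0,-10,2,16,-8,0,-12,2.2,16]'

```text
t: 24.73
eef_pos: [0.4923, 0.2921, 0.1941]
tool_rot: [[0.634, -0.001, -0.773], [0.773, -0.0, 0.634], [-0.001, -1.0, 0.0]]
force: [-0.1, -0.4, -0.7]
finger_gap: 0.021
```

Request:
play_rows --deltas '[-8,0,-14,2.3,16,-8,0,-15,2.5,16,-8,-1,-16,2.7,16,-8,0,-17,2.8,16,-7,0,-17,2.9,16,-6,-1,-19,2.9,16,-5,0,-19,3,16,-4,0,-20,3,16]'

```text
t: 25.4
eef_pos: [0.5423, 0.152, 0.1964]
tool_rot: [[0.879, -0.0, -0.476], [0.476, -0.0, 0.879], [-0.0, -1.0, -0.0]]
force: [-0.7, 0.3, -1.5]
finger_gap: 0.0214
```

Request:
play_rows --deltas '[-3,0,-20,3,16,-3,-1,-20,3,16,-1,0,-19,3,16,0,0,-20,2.8,16,1,-1,-18,2.8,16,2,0,-18,2.7,16,2,0,-17,2.5,16,3,0,-15,2.3,16]'

```text
t: 26.07
eef_pos: [0.5914, 0.0122, 0.1983]
tool_rot: [[0.994, -0.001, -0.11], [0.11, -0.0, 0.994], [-0.001, -1.0, -0.0]]
force: [0.4, -0.1, -1.0]
finger_gap: 0.0209
```

Request:
play_rows --deltas '[3,-1,-14,2.2,16,3,0,-13,2,16,4,0,-11,1.7,16,3,0,-9,1.4,16,3,0,-7,1.2,16,2,0,-6,0.9,16,1,0,-3,0.5,16,1,0,-1,0.2,16]'

```text
t: 26.73
eef_pos: [0.6142, -0.0489, 0.1995]
tool_rot: [[0.998, -0.0, 0.061], [-0.061, 0.0, 0.998], [-0.0, -1.0, 0.0]]
force: [-0.1, 0.3, -1.1]
finger_gap: 0.0209
```

Request:
play_rows --deltas '[0,5,0,0,16,0,15,0,0,16,0,25,0,0,16,0,30,0,0,16,0,30,0,0,16,0,20,0,0,16,0,10,0,0,16,0,5,0,0,16]'

```text
t: 27.4
eef_pos: [0.6127, -0.0478, 0.0576]
tool_rot: [[0.998, -0.003, 0.06], [-0.06, 0.001, 0.998], [-0.003, -1.0, 0.001]]
force: [-0.9, 0.2, -0.2]
finger_gap: 0.0213
```

Request:
play_rows --deltas '[0,0,0,0,16,0,0,0,0,16,0,0,0,0,16,0,0,0,0,16,0,0,0,0,16,0,0,0,0,16,0,0,0,0,16,0,0,0,0,16]'

```text
t: 28.07
eef_pos: [0.6143, -0.0487, 0.0598]
tool_rot: [[0.998, 0.0, 0.06], [-0.06, -0.0, 0.998], [0.0, -1.0, -0.0]]
force: [-0.6, -1.5, -0.8]
finger_gap: 0.0212
```

```bash
python3 - <<'E'
from h import *
s=sensors.get_state();im=snapshot("wrist");print(s["t"],s["eef_pos"],s["tool_rot"],s["finger_gap"],s["force"])
np.savez("w14.npz",im=im,**{k:s[k] for k in("eef_pos","tool_rot")})
cv2.imwrite("pics/w14x.png",cv2.resize(im[:,:,::-1],(800,600),interpolation=cv2.INTER_CUBIC))
im=snapshot("scene");cv2.imwrite("pics/c14x.png",cv2.resize(im[160:240,210:310,::-1],None,fx=8,fy=7.5,interpolation=cv2.INTER_CUBIC))
E
```

```text
28.0667 [ 0.6143 -0.0487  0.0598] [[ 0.9982  0.0003  0.0604]
 [-0.0604 -0.      0.9982]
 [ 0.0003 -1.     -0.    ]] 0.021240549441646384 [-0.5793 -1.4691 -0.8209]
```

View pics/w14x.png

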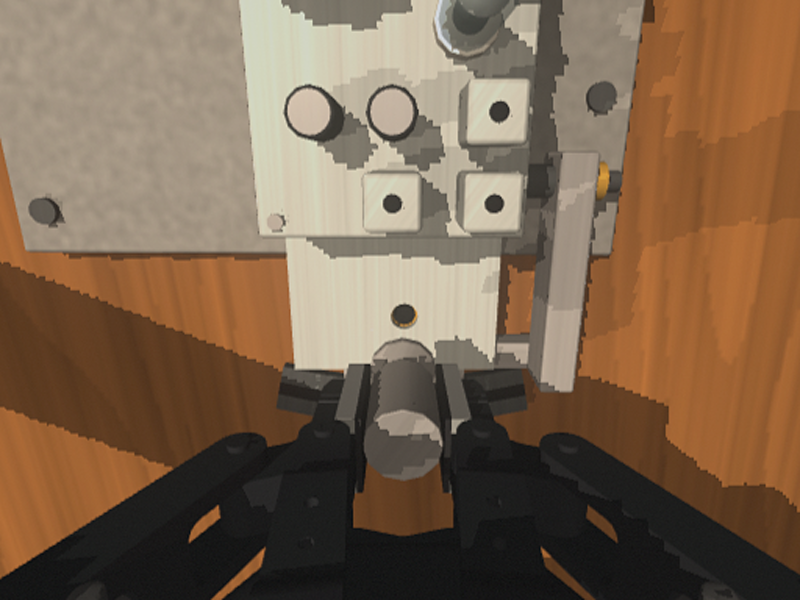

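View pics/c14x.png

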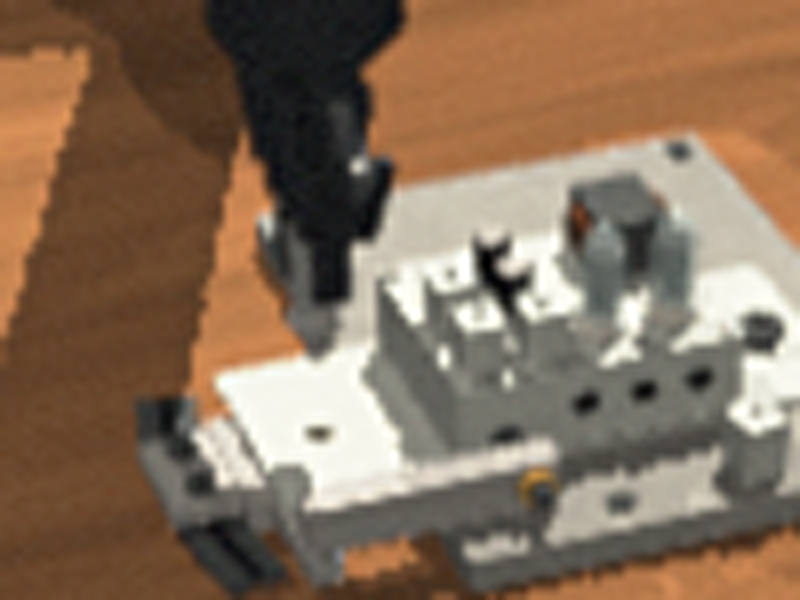

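```bash
python3 - <<'E'
from h import *
d=np.load("w14.npz");im=d["im"];s=dict(eef_pos=d["eef_pos"],tool_rot=d["tool_rot"]);p,R=s["eef_pos"],s["tool_rot"]
g=cv2.cvtColor(im,cv2.COLOR_RGB2GRAY)
m=(g[190:214,246:270]<140).astype(np.uint8)
c=max(cv2.findContours(m,cv2.RETR_EXTERNAL,cv2.CHAIN_APPROX_NONE)[0],key=cv2.contourArea)
el=cv2.fitEllipse(c);u,v=el[0][0]+246,el[0][1]+190;print(el,u,v,m.sum())
M=cv2.moments(m,True);print("centroid",M["m10"]/M["m00"]+246,M["m01"]/M["m00"]+190)
H=onz("wrist",u,v,.022,s);print("hole",H,R.T@(H-p))
for dd in((6.5,0),(-6.5,0),(0,6.5),(0,-6.5)): print(proj("wrist",H+R@[dd[0]/1e3,0,dd[1]/1e3],s))
z=p[2]+.0713
P=onz("wrist",403*.64,444*.64,z,s);print("pin top",P,R.T@(P-p))
cv2.imwrite("pics/h14.png",cv2.resize(im[185:240,230:285,::-1],None,fx=10,fy=10,interpolation=cv2.INTER_CUBIC))
E
```

```text
((11.740852355957031, 11.894357681274414), (14.837932586669922, 15.34259033203125), 49.46697235107422) 257.74085235595703 201.8943576812744 193
centroid 257.6580310880829 201.7461139896373
hole [ 0.6149 -0.0487  0.022 ] [0.0006 0.0378 0.    ]
[266.329  201.9011]
[249.1529 201.8877]
[257.7476 193.6829]
[257.7342 209.9736]
pin top [ 0.615  -0.0479  0.1311] [ 0.0007 -0.0713  0.0008]
```

View pics/h14.png

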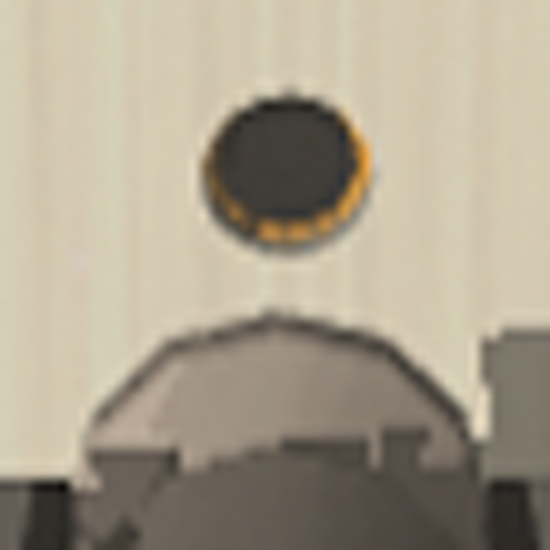

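The hole centre is at (403,316) in the 800x600 picture, (0.6149,-0.0487). In the tool frame it lies 0.1 mm in x and about 0.4–0.8 mm in z from the pin axis. The index hole is concentric below it. Going down slowly.

Request:
play_rows --deltas '[0,3,-0.4,0,16,0,6,0,0,16,0,8,0,0,16,0,8,0,0,16,0,6,0,0,16,0,3,0,0,16,0,1,0,0,16,0,0,0,0,16]'

```text
t: 28.83
eef_pos: [0.6139, -0.049, 0.024]
tool_rot: [[0.998, -0.001, 0.06], [-0.06, 0.0, 0.998], [-0.001, -1.0, 0.0]]
force: [-0.8, 0.1, -1.1]
finger_gap: 0.021
```

Request:
play_rows --deltas '[0,1,0,0,16,0,1,0,0,16,0,1,0,0,16,0,1,0,0,16,0,1,0,0,16,0,0,0,0,16,0,0,0,0,16,0,0,0,0,16]'

```text
t: 29.5
eef_pos: [0.6142, -0.0491, 0.0196]
tool_rot: [[0.998, 0.0, 0.06], [-0.06, -0.0, 0.998], [0.0, -1.0, -0.0]]
force: [0.6, 0.3, -1.1]
finger_gap: 0.0211
```

```bash
python3 - <<'E'
from h import *
s=sensors.get_state();im=snapshot("wrist");print(s["t"],s["eef_pos"],s["tool_rot"][:,1],s["finger_gap"],s["force"],s["torque"])
cv2.imwrite("pics/w15x.png",cv2.resize(im[170:330,150:350,::-1],None,fx=4,fy=3.7,interpolation=cv2.INTER_CUBIC))
im=snapshot("scene");cv2.imwrite("pics/c15x.png",cv2.resize(im[160:240,210:310,::-1],None,fx=8,fy=7.5,interpolation=cv2.INTER_CUBIC))
E
```

```text
29.5 [ 0.6142 -0.0491  0.0196] [ 0.0001 -0.     -1.    ] 0.021125525614228185 [ 0.609   0.3344 -1.0925] [-0.0198  0.0143 -0.0096]
```

View pics/w15x.png

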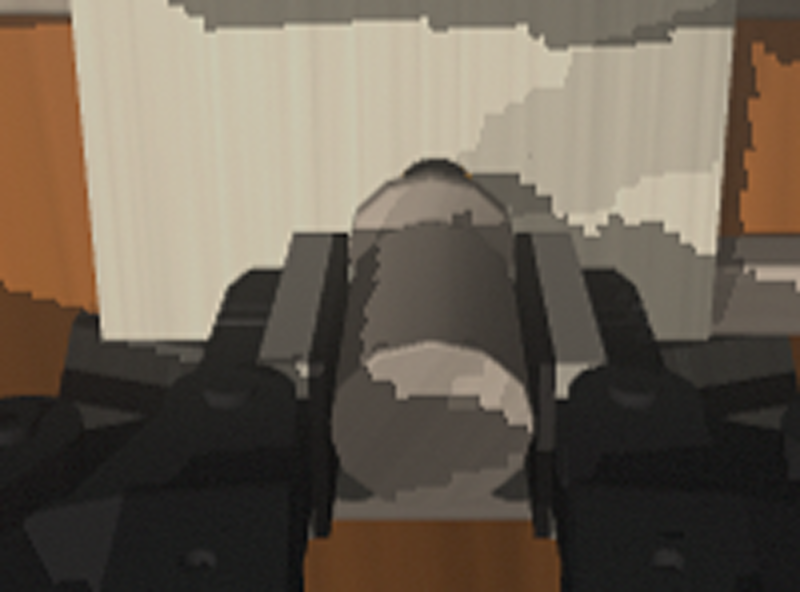

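View pics/c15x.png

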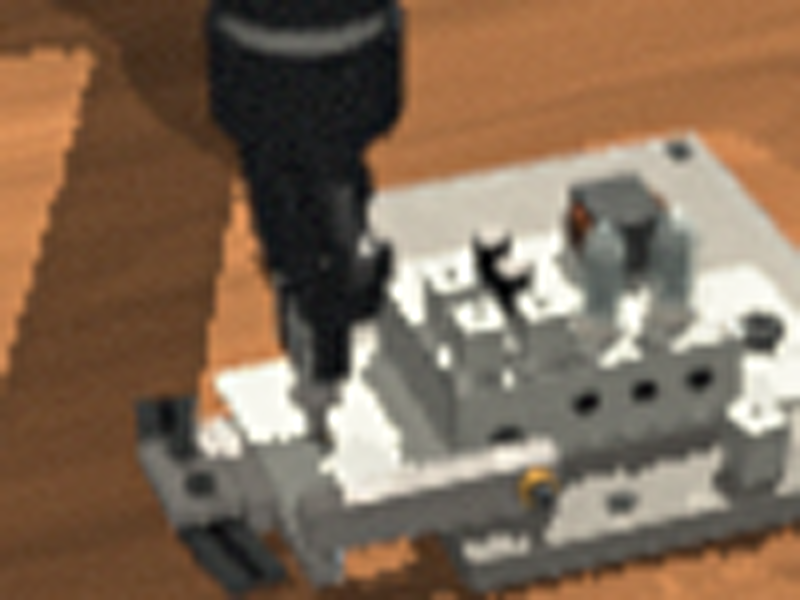

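The shank tip is at the hole in both views, and there is no contact force. Continuing in steps.

Request:
play_rows --deltas '[0,1,0,0,16,0,1,0,0,16,0,1,0,0,16,0,1,0,0,16,0,1,0,0,16,0,0,0,0,16,0,0,0,0,16,0,0,0,0,16]'

```text
t: 30.27
eef_pos: [0.6142, -0.049, 0.0146]
tool_rot: [[0.998, -0.0, 0.06], [-0.06, 0.0, 0.998], [-0.0, -1.0, 0.0]]
force: [-0.2, 0.5, -0.5]
finger_gap: 0.021
```

Request:
play_rows --deltas '[0,0.5,0,0,16,0,0.5,0,0,16,0,0.5,0,0,16,0,0.5,0,0,16,0,0.5,0,0,16,0,0,0,0,16,0,0,0,0,16,0,0,0,0,16]'

```text
t: 30.93
eef_pos: [0.6142, -0.049, 0.0121]
tool_rot: [[0.998, 0.0, 0.06], [-0.06, 0.0, 0.998], [0.0, -1.0, 0.0]]
force: [1.1, 0.7, -1.5]
finger_gap: 0.0211
```

Request:
play_rows --deltas '[0,0.5,0,0,16,0,0.5,0,0,16,0,0.5,0,0,16,0,0.5,0,0,16,0,0.5,0,0,16,0,0,0,0,16,0,0,0,0,16,0,0,0,0,16]'

```text
t: 31.6
eef_pos: [0.6142, -0.0491, 0.0096]
tool_rot: [[0.998, -0.0, 0.06], [-0.06, -0.0, 0.998], [-0.0, -1.0, -0.0]]
force: [0.4, -0.1, -0.5]
finger_gap: 0.0216
```

Request:
play_rows --deltas '[0,0.5,0,0,16,0,0.5,0,0,16,0,0.5,0,0,16,0,0.5,0,0,16,0,0.5,0,0,16,0,0,0,0,16,0,0,0,0,16,0,0,0,0,16]'

```text
t: 32.27
eef_pos: [0.6143, -0.0491, 0.0071]
tool_rot: [[0.998, 0.0, 0.06], [-0.06, -0.0, 0.998], [0.0, -1.0, -0.0]]
force: [1.1, -1.1, -1.2]
finger_gap: 0.0209
```

Request:
play_rows --deltas '[0,0.5,0,0,16,0,0.5,0,0,16,0,0.5,0,0,16,0,0.5,0,0,16,0,0.5,0,0,16,0,0,0,0,16,0,0,0,0,16,0,0,0,0,16]'

```text
t: 32.93
eef_pos: [0.6143, -0.0491, 0.0046]
tool_rot: [[0.998, 0.0, 0.06], [-0.06, -0.0, 0.998], [0.0, -1.0, -0.0]]
force: [0.8, -0.9, -1.0]
finger_gap: 0.0208
```

Request:
play_rows --deltas '[0,0.5,0,0,16,0,0.5,0,0,16,0,0.5,0,0,16,0,0.5,0,0,16,0,0,0,0,16,0,0,0,0,16,0,0,0,0,16,0,0,0,0,16]'

```text
t: 33.6
eef_pos: [0.6142, -0.0491, 0.0025]
tool_rot: [[0.998, 0.0, 0.06], [-0.06, -0.0, 0.998], [0.0, -1.0, -0.0]]
force: [1.5, -1.1, -1.0]
finger_gap: 0.021
```

Request:
play_rows --deltas '[0,0.3,0,0,16,0,0.3,0,0,16,0,0.3,0,0,16,0,0.3,0,0,16,0,0,0,0,16,0,0,0,0,16,0,0,0,0,16,0,0,0,0,16]'

```text
t: 34.27
eef_pos: [0.6143, -0.0491, 0.0014]
tool_rot: [[0.998, 0.0, 0.06], [-0.06, -0.0, 0.998], [0.0, -1.0, -0.0]]
force: [0.7, -2.4, -1.3]
finger_gap: 0.0214
```

Request:
play_rows --deltas '[0,0.2,0,0,16,0,0.2,0,0,16,0,0.2,0,0,16,0,0,0,0,16,0,0,0,0,16,0,0,0,0,16,0,0,0,0,16,0,0,0,0,16]'

```text
t: 34.93
eef_pos: [0.6142, -0.0491, 0.0008]
tool_rot: [[0.998, 0.0, 0.06], [-0.06, -0.0, 0.998], [0.0, -1.0, -0.0]]
force: [1.7, -0.8, -0.1]
finger_gap: 0.021
```

```bash
python3 - <<'E'
from h import *
s=sensors.get_state();im=snapshot("wrist");print(s["t"],s["eef_pos"],s["finger_gap"],s["force"],s["torque"])
cv2.imwrite("pics/w16x.png",cv2.resize(im[170:330,150:350,::-1],None,fx=4,fy=3.7,interpolation=cv2.INTER_CUBIC))
im=snapshot("scene");cv2.imwrite("pics/c16x.png",cv2.resize(im[160:240,210:310,::-1],None,fx=8,fy=7.5,interpolation=cv2.INTER_CUBIC))
E
```

```text
34.9333 [ 0.6142 -0.0491  0.0008] 0.02104554183941276 [ 1.7145 -0.8174 -0.111 ] [-0.2744 -0.4212  0.0001]
```

View pics/w16x.png

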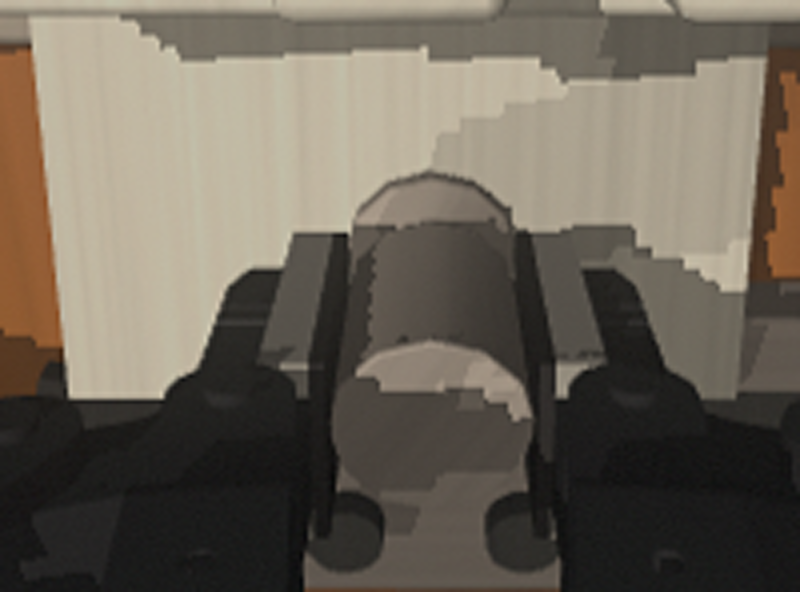

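View pics/c16x.png

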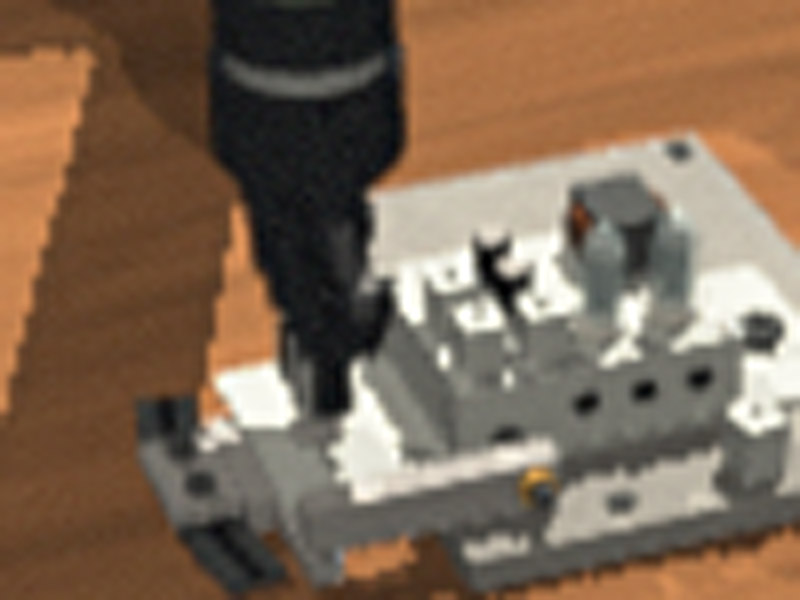

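Request:
play_rows --deltas '[0,0.2,0,0,16,0,0.2,0,0,16,0,0,0,0,16,0,0,0,0,16,0,0,0,0,16,0,0,0,0,16,0,0,0,0,16,0,0,0,0,16]'

```text
t: 35.7
eef_pos: [0.6143, -0.0491, 0.0007]
tool_rot: [[0.998, 0.0, 0.06], [-0.06, -0.0, 0.998], [0.0, -1.0, -0.0]]
force: [-0.1, -1.0, 4.7]
finger_gap: 0.0212
```

Request:
play_rows --deltas '[0,0.2,0,0,16,0,0,0,0,16,0,0,0,0,16,0,0,0,0,16,0,0,0,0,16,0,0,0,0,16,0,0,0,0,16,0,0,0,0,16]'

```text
t: 36.37
eef_pos: [0.6143, -0.0491, 0.0007]
tool_rot: [[0.998, 0.0, 0.06], [-0.06, -0.0, 0.998], [0.0, -1.0, -0.0]]
force: [-0.6, -1.0, 6.7]
finger_gap: 0.0211
```

Seated at the predicted height (0.7 mm reported), and the force rises to 6.7 N. Relieve slightly and let go.

Request:
play_rows --deltas '[0,-0.2,0,0,16,0,0,0,0,16,0,0,0,0,22,0,0,0,0,26,0,0,0,0,32,0,0,0,0,38,0,0,0,0,40,0,0,0,0,40]'

```text
t: 37.03
eef_pos: [0.6137, -0.0489, -0.0]
tool_rot: [[0.998, -0.001, 0.06], [-0.06, 0.0, 0.998], [-0.001, -1.0, 0.0]]
force: [-0.2, -0.9, -0.8]
finger_gap: 0.04
```

```bash
python3 - <<'E'
from h import *
s=sensors.get_state();im=snapshot("wrist");print(s["t"],s["eef_pos"],s["finger_gap"],s["force"],s["torque"])
cv2.imwrite("pics/w17x.png",cv2.resize(im[:,:,::-1],(800,600),interpolation=cv2.INTER_CUBIC))
E
```

```text
37.0333 [ 0.6137 -0.0489 -0.    ] 0.04001434519786274 [-0.2114 -0.9007 -0.7814] [0.0126 0.032  0.0202]
```

View pics/w17x.png

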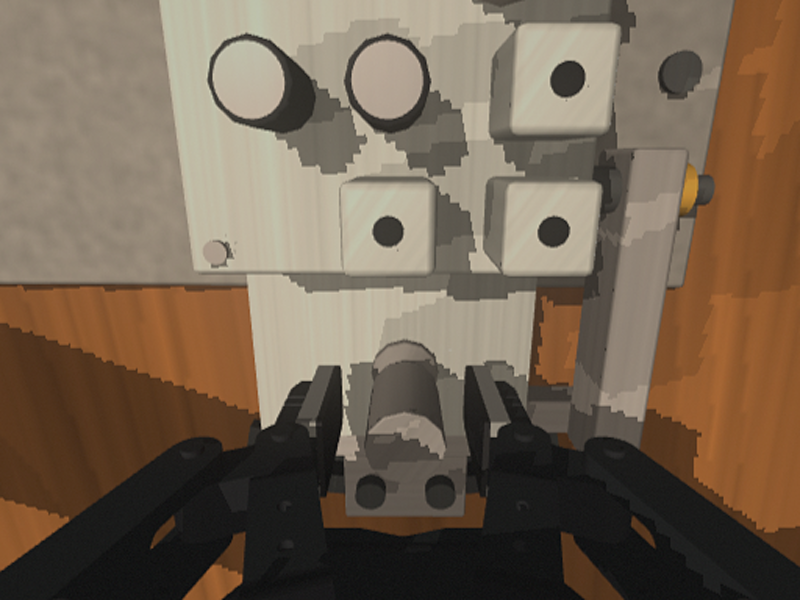

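The pin stands free between the open fingers, at (405,400). Rising straight up.

Request:
play_rows --deltas '[0,-3,0,0,40,0,-8,0,0,40,0,-15,0,0,40,0,-25,0,0,40,0,-35,0,0,40,0,-35,0,0,40,0,-20,0,0,40,0,-10,0,0,40]'

```text
t: 37.75
eef_pos: [0.6164, -0.0494, 0.1561]
tool_rot: [[0.998, 0.006, 0.06], [-0.06, -0.001, 0.998], [0.006, -1.0, -0.001]]
force: [0.7, -0.2, -0.2]
finger_gap: 0.0398
```

Request:
play_rows --deltas '[0,0,-10,0,40,0,0,-15,0,40,0,0,-15,0,40,0,0,-10,0,40,0,0,0,0,40,0,0,0,0,40,0,0,0,0,40,0,0,0,0,40]'

```text
t: 38.42
eef_pos: [0.6109, -0.0986, 0.1509]
tool_rot: [[0.998, -0.001, 0.06], [-0.06, 0.001, 0.998], [-0.001, -1.0, 0.0]]
force: [-0.3, 0.6, 0.9]
finger_gap: 0.0399
```

```bash
python3 - <<'E'
from h import *
s=sensors.get_state();im=snapshot("wrist");print(s["t"],s["eef_pos"],s["finger_gap"],s["force"])
np.savez("w18.npz",im=im,**{k:s[k] for k in("eef_pos","tool_rot")})
cv2.imwrite("pics/w18x.png",cv2.resize(im[:,:,::-1],(800,600),interpolation=cv2.INTER_CUBIC))
im=snapshot("scene");cv2.imwrite("pics/c18x.png",cv2.resize(im[140:240,210:360,::-1],None,fx=5.3,fy=5.3,interpolation=cv2.INTER_CUBIC))
im=snapshot("side");cv2.imwrite("pics/s18x.png",cv2.resize(im[170:270,190:320,::-1],None,fx=6,fy=6,interpolation=cv2.INTER_CUBIC))
E
```

```text
38.4167 [ 0.6109 -0.0986  0.1509] 0.03991039088142665 [-0.2541  0.6271  0.934 ]
```

View pics/w18x.png

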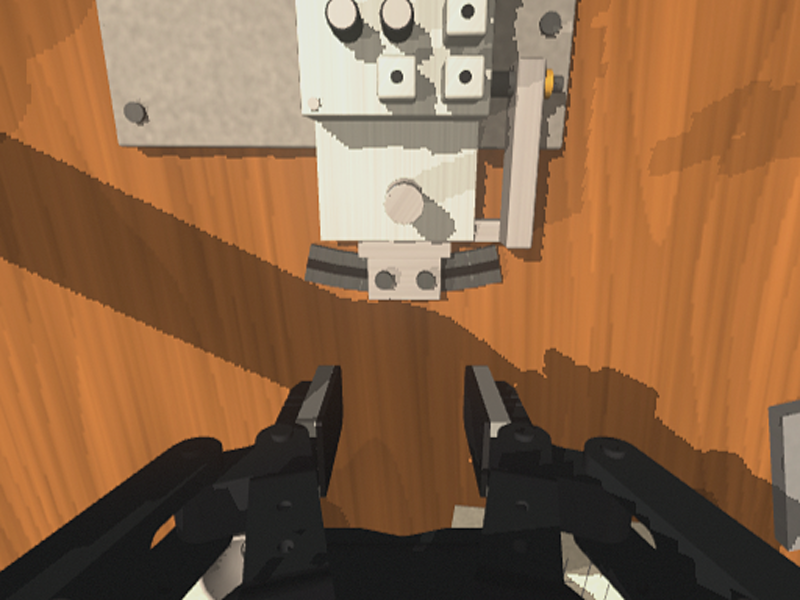

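View pics/c18x.png

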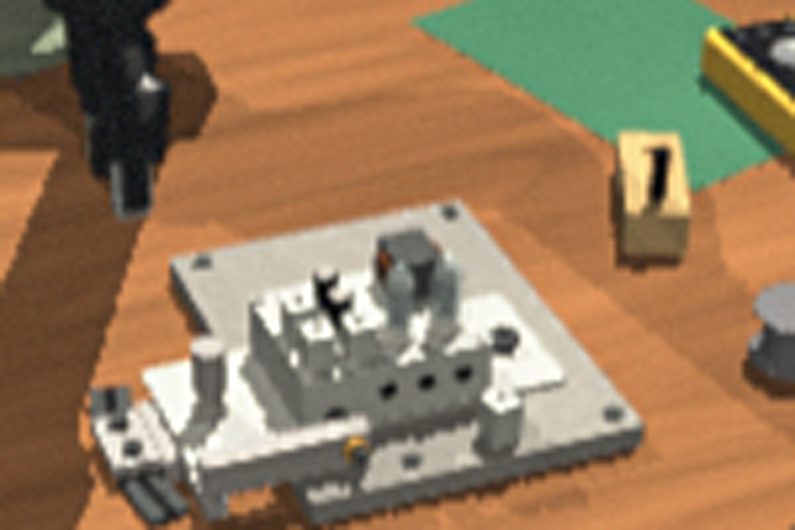

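View pics/s18x.png

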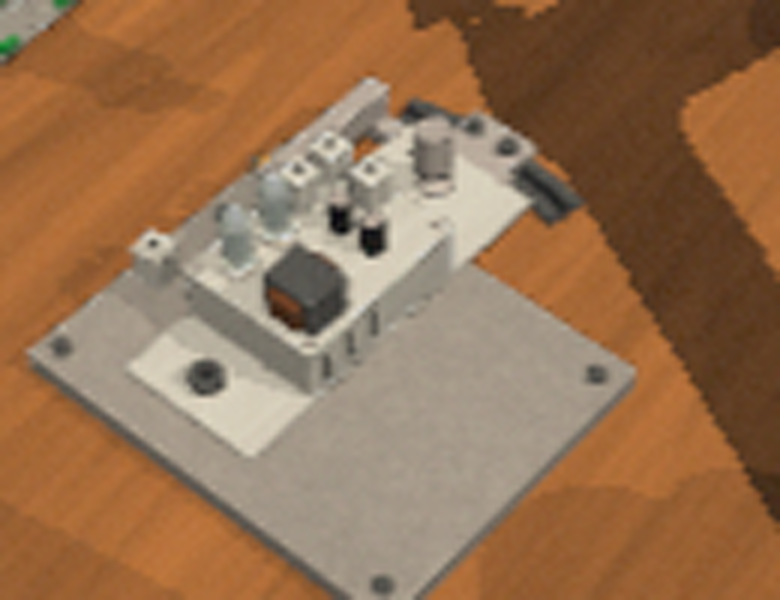

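```bash
python3 - <<'E'
from h import *
d=np.load("w18.npz");s=dict(eef_pos=d["eef_pos"],tool_rot=d["tool_rot"])
a=ray("scene",210+207/5.3-.4,140+347/5.3-.4);b=ray("side",190+434/6-.4,170+128/6-.4);c=ray("wrist",404*.64,203*.64,s)
print(tri(a,b),tri(b,c),onz("wrist",404*.64,203*.64,.072,s))
from cell import ticket
print(ticket.job_done())
E
```

```text
(array([ 0.614 , -0.0502,  0.0714]), np.float64(0.0013454937543546733)) (array([ 0.6147, -0.0493,  0.0712]), np.float64(0.001037021017549247)) [ 0.6151 -0.0488  0.072 ]
the job is handed in; nothing more can be done
None
```

I pushed the chassis home against the stop and put the lock pin down through the ear until its shoulder seated. I then let go and handed the job in at about 38.5 s; it reports no verdict.

**Pressing home:** I turned the chassis in small steps until the tool stopped advancing. The force there rose to about 7.5 N along the push, about 9 N in all, against about 2.6 N while it slid. I held that for over half a second, then backed off.

**Lock pin:** I lifted it from the stand and lowered it in half-millimetre steps or less near the end, with side forces up to about 2.5 N. The shoulder seated at the predicted height, with 6.7 N when it touched. I eased off slightly before opening the fingers.

**Last checks:**
- From pairs of views, the pin top is at z ≈ 71 mm, where 72 mm means fully seated. It is within about 2 mm of the ear hole measured earlier, (0.615, -0.049).
- The pin stands upright in all three pictures, and the gripper is well clear.
- The trim tool, coil can and solder reel look unmoved. I did not check the cleaner can, bowl or screwdriver again, and they were off the arm's path.

**What disagreed:**
- **Fingertip position:** in the pictures the shut fingertips were about 33–35 mm behind the reported tool point. My first approach to the wall therefore passed above the chassis deck without touching anything. I worked with the measured offset from then on.
- **Upward force:** at the stop the sensor also showed about 5 N upward, which I did not explain.

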